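# Wring the length standard onto the platen under the video microscope

## Task

Wring the amber length standard onto the dark steel platen under the video microscope: set it down overlapping only the front end of the platen, then, pressing it firmly down all the way (at least twice its own weight), slide it straight back between the caliper jaws until its far end meets the caliper beam and it covers the platen squarely, without ramming it (60 N on the beam is too much). Let go, then push the sliding jaw up against the standard so that it sits snug between the two jaws, and back away. Do not lift the standard while it is over the platen, do not knock the microscope's lens, and leave the other things on the bench where they are.

Things in the scene. Friction and masses are not known exactly. Their poses are not given: they have to be found in the camera images.
- block_center (a point): Centre of the amber glass-ceramic length standard, a plain loose rectangular block 100 mm long (its x), 40 mm wide (its y) and 40 mm high (its z), about 0.4 kg, lying on one of the two blue-grey mats (3 mm thick) left and right of the microscope. Its two ends are alike.
- block: The same amber length standard; this origin is the centre of its underside (20 mm below block_center).
- platen: Dark lapped steel platen, 100 x 40 x 20 mm, fixed on the microscope's stand; same plan size as the standard. Origin at the centre of its underside, 20 mm below the point seat.
- seat (a point): Centre of the platen's top face, 44 mm above the bench, where the standard's underside belongs. x points straight back along the platen's length (away from the robot's side), y left, z up; the stand is placed and turned a little differently each time. The front of the platen is open; a caliper surrounds the rest: beam at the back, fixed jaw left, sliding jaw right.
- jaw (a joint): Sliding jaw's reading in m: 0 when its face is 40 mm from the fixed jaw (touching a 40 mm standard that rests on the fixed jaw), positive when farther open, range -0.005 to 0.042. It closes along the seat's +y, needs about 3 N to move and stays where left. Its face spans seat x = +18 to +50 mm and stands 15 mm above the platen's top.
- jaw_lug (a point): Middle of the blue ribbed thumb lug on the sliding jaw, an upright plate 26 mm long (x), 10 mm thick (y) and 46 mm high; this point is 14 mm below the lug's top. In the seat's frame it lies at x = -23 mm, y = -39 mm minus the jaw reading, z = +32 mm. Push its right (outer) face, or pinch it, to slide the jaw.
- tipbox: Bystander: blue box of pipette tips with a pale lid, 122 x 84 x 56 mm, on the other mat.
- rack: Bystander: white test tube rack 200 x 56 mm with capped tubes up to 110 mm high.
- dish: Bystander: closed petri dish, 92 mm across, 13 mm high.
- beaker: Bystander: glass beaker, 68 mm across, 85 mm high.
- blower: Bystander: black rubber dust blower, 62 mm across, 120 mm high, standing on its base.
- brush: Bystander: lens brush, 150 mm long, lying on the bench in front of the microscope.
- fixed_jaw (a point): Middle of the face of the caliper's fixed steel jaw, at seat x = +34, y = +20 mm (flush with the platen's left side), 7 mm above the platen's top; it reaches forward to x = +15 mm, has a bevelled lead-in and stands 14 mm above the platen's top. Axes as the seat.
- scope: The microscope's stand: white plate 18 mm thick on the bench, origin on the bench straight below the seat, axes as the seat. The plate reaches 85 mm in front of the origin, 150 mm behind it and 125 mm to either side; a steel pillar 30 mm thick stands at x = +118, y = -95 mm.
- lens: Head of the video microscope, fixed: ring light, zoom body and camera up to 0.42 m above the bench, on a bracket running back and right to the pillar. An upright gripper has no room under it: come in from the front with the tool leaning back 35 to 45 degrees, holding the standard by its long sides a little in front of its middle. Origin on the bench below the seat, axes as the seat.
- ring_light (a point): Centre of the lower face of the black ring light at the bottom of the head, 72 mm in diameter and 22 mm high, 140 mm above the platen's top (100 mm above the standard's top when home), its axis 4 mm behind the seat.
- caliper: Beam and fixed jaw of the caliper, fixed on the stand. The beam is an upright steel bar with a scale across the back of the platen. The origin is on its front face, at seat x = +50 mm (flush with the platen's far end) and 7 mm above the platen's top; the beam's top edge is 14 mm above the platen's top. It is the standard's end stop. Axes as the seat.
There are look-alikes about, which are no part of the job. What is meant by the block is not green or turquoise, and is the larger of those in its own colour.

How it is judged:
By the outcome, as a careful person would: the job done as asked, in the order asked, and still so for the second after the job is handed in, with the robot touching nothing.
It also fails if it takes over 61 s, if anything falls off the work surface, if the arm or the gripper's body presses on something with over 40 N, if the wrist force passes 120 N, or if a joint passes its speed limit or range.

## Robot

A 6-joint arm with a two-finger parallel gripper is mounted at the origin on the work surface. World frame = base frame: x ahead of the robot, y to its left, z up, the work surface at z = 0. Lengths are in m, angles in degrees, forces in N, time in s.
With the tool pointing down it reaches from about 0.35 to 0.875 m from the base axis. Payload 4.2 kg.
Tool frame: the origin (TCP) lies midway between the tips of the shut fingers; the grasp point (between the pads) lies 19 mm behind it; z points along the fingers, y is the line along which they close (so a half turn about z gives the same grasp; the last joint's range is limited). The gripper opens to 87 mm and grips with 3 to 60 N. Pads are 19 mm wide; open, the fingers measure 117 mm over their backs; the gripper's body (75 mm by 190 mm) begins 51 mm behind the grasp point.
Start: joints at [79.733, 22.042, 0.453, 0, -68.411, -14.817], TCP at [0.265, 0.566, 0.185] pointing down, gripper open.
Joint ranges: [-179.83, 179.83], [-69.29, 118.12], [-61.27, 80.66], [-181.25, 117.63], [-171.15, -9.14], [-177.46, 177.46]. Speed limits (degrees/s): [159.86, 159.86, 180, 180, 180, 180].

## Interface

Orientations are given as a 3x3 rotation matrix whose columns are the frame's x, y, z axes.
In Python, from station import sense, capture, finish_job, silhouettes, landmark_of gives the robot as it stands.
- The arm moves only by the tool step_arm, never from a script. Its arguments are lists of equal length, an entry for each row: "linear": the shift along the tool's x, y, z in mm, a list of three; "delta_rot": the turn, a rotation vector about the tool's x, y, z in rad, a list of three; "grip": the finger opening in mm, from 0 to 87. A call has 1 to 10 rows; each row shifts and turns the commanded pose from where the row before left it, along the tool's axes as they then stand; what a row does not reach is not made up. A row lasts 1/8 s, in which the tool goes at most 62.5 mm and 10.7 degrees, less where a joint would pass 70% of its speed; a pose out of reach is approached as far as the arm can. A call with a gripper value outside its range is refused whole. The fingers move at their own pace and stop on an object; the grip force is fixed at half the most. Time passes only in rows, so rows that do not move let the fingers close. It gives the time, the measured TCP pose, the force, the opening and the grip force at its end, in the units of the state.
- sense(): the state, without advancing time (a new reading comes with each control period).
- capture(name): name is "scene" or "top"; returns a dict with "img" (480x640x3 uint8, red, green, blue), "fx", "fy", "cx", "cy" (pixels), "world_to_cam" (4x4, takes a point from world to camera coordinates). Camera axes: x right, y up, looking along -z (the intrinsics and any distortion apply to the point x, -y, -z); pixel columns grow to the right and rows downward; lengths in m; the calibration is good to about 2 mm. A picture is of the moment at which its call begins. There is no depth.
- finish_job(): hands the job in; it is judged then, once.
Trained networks look in the newest picture that a camera, given by its name, has taken for a name from the list of things; names that differ only in an ending like _2 or _b are one class to them, and where a whole thing is asked for, a point or a joint stands for the part that bears it (a point fixed in the world has none). Each returns a list of dicts, best first, with "score" (0 to 1); they miss things now and then, are a little off and sometimes report something else, mostly with a low value. They report only what shows in the picture. A call takes as long as a camera call. They do not tell look-alikes from the thing itself.
- silhouettes(camera, label): "mask" (480x640 bool, what is visible of it) and "point" ([column, row] in pixels, amid what is visible of it).
- landmark_of(camera, label): "point" ([column, row] in pixels: a listed point, or the origin of a listed thing).
The state is a dict: "time_s": time; "joints": joint angles; "joint_velocities": joint speeds; "effort": joint torques, N m; "tcp_pos": TCP position; "ee_rot": TCP orientation; "wrist_force": force on the tool from outside, world axes, zero at the start; "moment": the same for the moment, N m; "gripper_width": opening from 0.0 (shut) to 1.0 (fully open); "gripper_force": force on a finger pad.
Only numpy, scipy, OpenCV 4.12 (cv2) and the standard library are available. Lean on these libraries where they do the work, as an engineer would, in place of code of your own. Each camera call takes 0.05 s, during which the arm holds its last target. There are 200 camera calls.

## Working session

There is one attempt and no reset: what is moved stays moved. The work goes in short steps, Python scripts to look and compute and a tool call to move; the robot and the scene stay as the last step left them, time stands still between calls to the robot, and variables do not carry over. Pictures are saved under pics/ and viewed, at most 12 in all, crops included, and the job is handed in when it is done.

Besides the shell and the picture viewer there is one more tool, called after "Emit:" by a JSON object that holds its "api" and its "payload". step_arm: Moves the arm, as the interface text tells. Its arguments: {"type":"object","properties":{"linear":{"type":"array"},"delta_rot":{"type":"array"},"grip":{"type":"array"}},"required":["linear","delta_rot","grip"]}

```bash
mkdir -p pics; ls
cat > h.py <<'E'
import numpy as np, cv2
from station import *
def ray(c,p):
    M=np.array(c["world_to_cam"]);R=M[:3,:3];t=M[:3,3]
    d=np.array([(p[0]-c["cx"])/c["fx"],-(p[1]-c["cy"])/c["fy"],-1.])
    return -R.T@t, R.T@d
def at_z(c,p,z):
    o,d=ray(c,p); return o+d*(z-o[2])/d[2]
def proj(c,P):
    M=np.array(c["world_to_cam"]);q=M[:3,:3]@np.array(P)+M[:3,3]
    return np.array([c["cx"]+c["fx"]*q[0]/-q[2], c["cy"]-c["fy"]*q[1]/-q[2]])
def tri(obs):
    A=np.zeros((3,3));b=np.zeros(3)
    for c,p in obs:
        o,d=ray(c,p);d=d/np.linalg.norm(d);N=np.eye(3)-np.outer(d,d);A+=N;b+=N@o
    return np.linalg.solve(A,b)
E
python3 - <<'E'
from h import *
np.set_printoptions(precision=4,suppress=True)
C={n:capture(n) for n in("scene","top")}
for n,c in C.items():
    cv2.imwrite(f"pics/{n}0.png",c["img"][:,:,::-1]); print(n,[k for k in c if k!='img'],c["fx"],ray(c,(320,240)))
    for l in ["block_center","seat","jaw_lug","fixed_jaw","ring_light","caliper","scope","platen"]:
        print(n,l,[(np.round(r["point"],1),round(r["score"],2)) for r in landmark_of(n,l)])
E
```

```text
pics
scene ['fx', 'fy', 'cx', 'cy', 'world_to_cam'] 480.33717873689244 (array([ 1.3132, -0.0634,  0.7964]), array([-0.789 ,  0.0595, -0.6115]))
scene block_center [(array([382.4, 267.1]), 0.95), (array([448.1, 265.3]), 0.74), (array([432.3, 215.6]), 0.59), (array([485.6, 221.5]), 0.58)]
scene seat [(array([331.5, 314.8]), 0.79), (array([330. , 329.3]), 0.68), (array([192.4, 287.4]), 0.6)]
scene jaw_lug [(array([301.8, 295.6]), 0.68), (array([327.2, 329.3]), 0.5), (array([127. , 345.2]), 0.33)]
scene fixed_jaw [(array([124.8, 346.9]), 0.68), (array([337.8, 324.5]), 0.66)]
scene ring_light [(array([330.9, 266.6]), 0.9)]
scene caliper [(array([326.7, 329. ]), 0.86), (array([126.1, 345.1]), 0.68)]
scene scope [(array([331.1, 268.1]), 0.59), (array([331.9, 332.2]), 0.57)]
scene platen [(array([326.1, 321.8]), 0.64)]
top ['fx', 'fy', 'cx', 'cy', 'world_to_cam'] 581.5209014004547 (array([0.18  , 0.0249, 1.6809]), array([ 0.187 ,  0.0121, -0.9823]))
top block_center [(array([213.5, 325.8]), 0.85), (array([228.8, 249.9]), 0.7), (array([277.4, 260.6]), 0.64), (array([166.9, 313.1]), 0.57)]
top seat [(array([333.7, 201.5]), 0.82)]
top jaw_lug [(array([332. , 187.7]), 0.58), (array([354.8, 209.5]), 0.53), (array([483.5, 208.9]), 0.51)]
top fixed_jaw [(array([326. , 189.6]), 0.88), (array([482.3, 212.5]), 0.71)]
top ring_light [(array([327.5, 187.9]), 0.82)]
top caliper [(array([336. , 182.7]), 0.73), (array([326.7, 187.6]), 0.36), (array([329.9, 185.5]), 0.33)]
top scope [(array([329.8, 204.9]), 0.59)]
top platen [(array([331.4, 203.5]), 0.83)]
```

View pics/scene0.png

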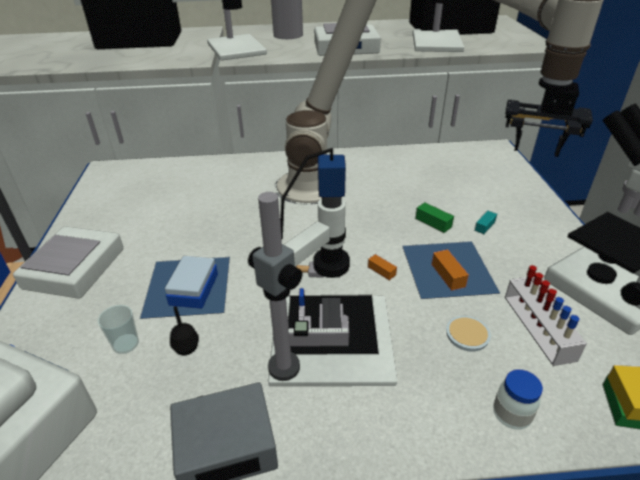

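View pics/top0.png

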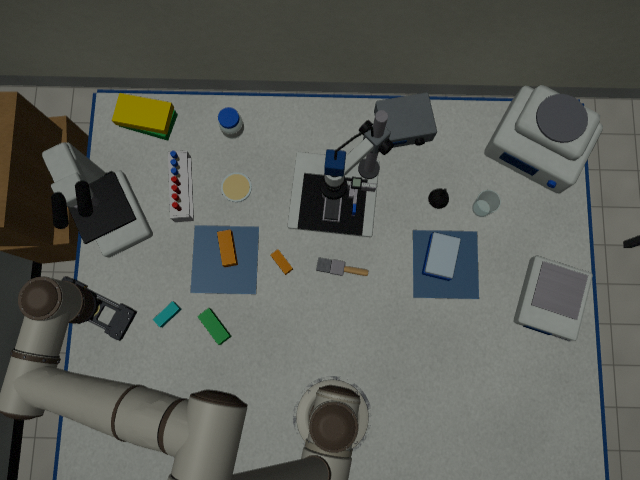

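The scene shows the amber block at about (450,268) on the left mat; the small orange decoy is at (382,267) and the stand at (335,335). In the top view the block is at (227,248), the decoy at (281,261), the stand at (333,200) and the brush at (343,267).

Run:
```python
from h import *
np.set_printoptions(precision=4,suppress=True)
C={n:capture(n) for n in("scene","top")}
for n,c in C.items():
    hsv=cv2.cvtColor(c["img"],cv2.COLOR_RGB2HSV)
    m=cv2.inRange(hsv,(6,150,60),(18,255,255))
    k,_,st,ce=cv2.connectedComponentsWithStats(m)
    print(n,[(s.tolist(),q.round(1).tolist()) for s,q in zip(st[1:],ce[1:]) if s[4]>80])
    for r in silhouettes(n,"block"): print(n,"sil",r["score"],r["point"],r["mask"].sum(), cv2.minAreaRect(np.argwhere(r["mask"])[:,::-1].astype(np.float32)))
    for r in silhouettes(n,"jaw_lug"): print(n,"lug",r["score"],r["point"],r["mask"].sum())
a=C["top"]["img"][145:285,190:390]; s=C["scene"]["img"][230:390,260:520]
a=cv2.resize(a,(800,560),interpolation=cv2.INTER_CUBIC); s=cv2.resize(s,(780,480),interpolation=cv2.INTER_CUBIC)
cv2.imwrite("pics/topc.png",a[:,:,::-1]);cv2.imwrite("pics/scenec.png",s[:,:,::-1])
```

```text
scene [([0, 232, 21, 30, 223], [8.5, 251.7]), ([433, 250, 35, 40, 826], [449.6, 269.4]), ([369, 255, 27, 24, 369], [381.9, 266.5])]
scene sil 0.84 [447.9, 268.2] 953 ((449.229736328125, 268.6216125488281), (45.91781997680664, 24.52825355529785), 54.46232223510742)
scene sil 0.8 [436.2, 217.0] 771 ((433.50006103515625, 217.0), (41.14365005493164, 21.0190372467041), 26.56505012512207)
scene sil 0.77 [380.0, 264.5] 432 ((381.5921325683594, 266.6673889160156), (30.528528213500977, 15.122051239013672), 31.429563522338867)
scene sil 0.54 [485.3, 221.3] 334 ((485.25006103515625, 221.7500457763672), (14.142135620117188, 26.16295051574707), 45.0)
scene lug 0.97 [302.4, 321.5] 393
top [([217, 230, 19, 36, 465], [226.1, 247.3]), ([271, 250, 21, 25, 223], [281.0, 261.3])]
top sil 0.66 [168.7, 315.0] 343 ((166.75, 313.7500305175781), (12.020814895629883, 28.284271240234375), 45.0)
top sil 0.65 [227.5, 248.7] 577 ((226.97430419921875, 247.852294921875), (36.79551696777344, 15.93472957611084), 80.13418579101562)
top sil 0.58 [278.8, 263.2] 254 ((281.2884521484375, 261.4422912597656), (25.434680938720703, 10.086166381835938), 52.12501525878906)
top sil 0.58 [212.3, 324.4] 629 ((213.9400634765625, 325.5660400390625), (37.6214599609375, 17.062519073486328), 53.53076171875)
top sil 0.28 [338.8, 185.9] 7914 ((341.3199462890625, 169.75997924804688), (93.90377807617188, 129.82481384277344), 8.13010311126709)
top sil 0.23 [344.6, 155.8] 2214 ((350.74560546875, 157.12054443359375), (43.405029296875, 91.23541259765625), 45.674034118652344)
top lug 0.55 [486.4, 203.9] 579
top lug 0.53 [355.0, 192.1] 229
```

View pics/topc.png

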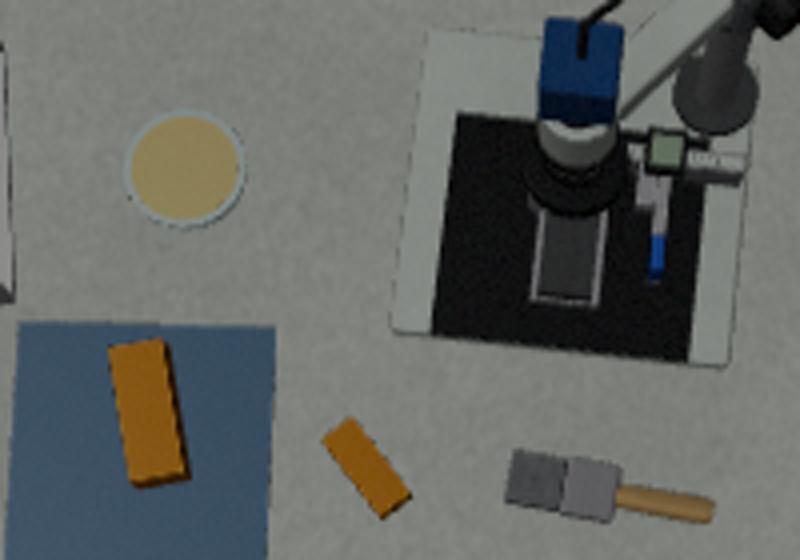

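View pics/scenec.png

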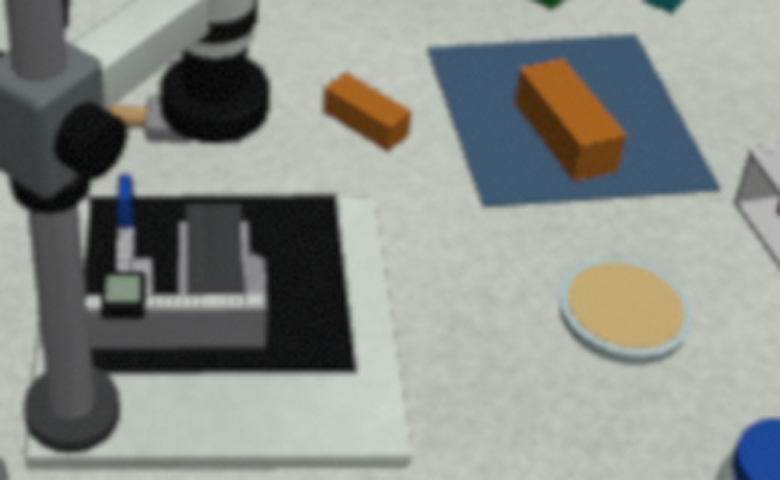

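```bash
cat > fit.py <<'E'
from h import *
from scipy.optimize import least_squares, minimize
np.set_printoptions(precision=4,suppress=True)
def Rz(a): return np.array([[np.cos(a),-np.sin(a),0],[np.sin(a),np.cos(a),0],[0,0,1]])
def orange(c):
    m=cv2.inRange(cv2.cvtColor(c["img"],cv2.COLOR_RGB2HSV),(5,140,40),(20,255,255))
    return m
B=np.array([[sx*.05,sy*.02,z] for sx in(1,-1) for sy in(1,-1) for z in(0,.04)])
def blob(c,near):
    k,l,st,ce=cv2.connectedComponentsWithStats(orange(c))
    i=min((i for i in range(1,k) if st[i,4]>150),key=lambda i:np.hypot(*(ce[i]-near)))
    return (l==i)
def soft(c,P,off,S=8,shape=(80,80)):
    q=np.array([proj(c,p) for p in P])-off+.5
    h=cv2.convexHull((q*S).round().astype(np.int32))
    im=np.zeros((shape[0]*S,shape[1]*S),np.uint8);cv2.fillConvexPoly(im,h,255)
    return cv2.resize(im,shape[::-1],interpolation=cv2.INTER_AREA)/255.
def fit_block(obs,x0,z=.003):
    # obs: list of (cam, near)
    D=[]
    for c,n in obs:
        m=blob(c,n);ys,xs=np.nonzero(m);off=np.array([xs.mean(),ys.mean()]).round()-40
        o=off.astype(int);D.append((c,off,m[o[1]:o[1]+80,o[0]:o[0]+80].astype(float)))
    def cost(v):
        P=B@Rz(v[2]*10).T+[v[0],v[1],z]
        return sum(((soft(c,P,off)-m)**2).sum() for c,off,m in D)
    s=np.array([x0[0],x0[1],x0[2]/10])
    r=minimize(cost,s,method="Nelder-Mead",options=dict(initial_simplex=s+np.vstack([np.zeros(3),.01*np.eye(3)]),xatol=1e-5,fatol=.01))
    return np.array([r.x[0],r.x[1],np.degrees(r.x[2]*10)]),r.fun
E
python3 - <<'E'
from fit import *
C={n:capture(n) for n in("scene","top")};t,s=C["top"],C["scene"]
T=lambda u,v:(u/4+190-.4,v/4+145-.4); S=lambda u,v:(u/3+260-.3,v/3+230-.3)
x0=at_z(t,(226,247),.043)
print("x0",x0,at_z(s,(449,268),.03))
for nm,o in (("top",[(t,(226,247))]),("scene",[(s,(449,268))]),("both",[(t,(226,247)),(s,(449,268))])):
    print(nm,fit_block(o,(x0[0],x0[1],.15)))
pl=[(t,T(393,332),(-.085,.125,.018)),(t,T(727,366),(-.085,-.125,.018)),(t,T(428,32),(.15,.125,.018)),
 (s,S(408,459),(.15,.125,.018)),(s,S(28,459),(.15,-.125,.018))]
pt=[(t,T(541,301),(-.05,.02,.044)),(t,T(595,305),(-.05,-.02,.044)),(s,S(187,205),(-.05,-.02,.044)),(s,S(241,205),(-.05,.02,.044))]
# lug is 4th etc
def fit(o):
    f=lambda v:np.concatenate([proj(c,Rz(v[2])@np.array(P)+[v[0],v[1],0])-p for c,p,P in o])
    r=least_squares(f,[.5,0,0]);return r.x[:2],np.degrees(r.x[2]),r.fun.reshape(-1,2)
for nm,o in (("plate",pl),("platen",pt),("platetop",pl[:3]),("all",pl+pt)): print(nm,*fit(o))
x,y=fit(pl+pt)[0];a=np.radians(fit(pl+pt)[1])
print("lug tri guess",[ (Rz(a).T@(at_z(t,T(657,245),.090)-[x,y,0])), Rz(a).T@(at_z(s,S(125,180),.09)-[x,y,0])])
E
```

```text
x0 [0.4652 0.3133 0.043 ] [0.466 0.311 0.03 ]
top (array([ 0.4664,  0.3142, 12.39  ]), np.float64(39.28356785851595))
scene (array([0.4612, 0.3135, 7.69  ]), np.float64(80.1931257208766))
both (array([ 0.4639,  0.3134, 10.5283]), np.float64(149.64299884659746))
plate [0.6054 0.0105] -4.894070061847641 [[-0.6988 -0.04  ]
 [ 0.9629  0.5478]
 [-0.0088 -1.2239]
 [ 2.0103 -0.9095]
 [-1.9079 -0.0843]]
platen [0.6019 0.0113] -4.313929220996733 [[-0.8394 -0.847 ]
 [-0.5401 -0.5179]
 [-0.6077 -0.4814]
 [-0.5681 -0.771 ]]
platetop [0.6049 0.0108] -4.619872121585468 [[-0.6796  0.3244]
 [ 1.0296  0.5138]
 [-0.3615 -0.9158]]
all [0.6041 0.0106] -4.925429049698407 [[-0.773   0.3769]
 [ 0.8961  1.0129]
 [-0.0372 -0.8237]
 [ 1.8927 -1.4658]
 [-1.8776 -0.6995]
 [-0.7605 -1.6605]
 [-0.4797 -1.1885]
 [-0.5907  0.1536]
 [-0.5172  0.0001]]
lug tri guess [array([-0.0159, -0.0607,  0.09  ]), array([-0.0293, -0.0621,  0.09  ])]
```

Run:
```python
import fit
from fit import *
C={n:capture(n) for n in("scene","top")};t,s=C["top"],C["scene"]
print(t["cx"],t["cy"],s["cx"],s["cy"])
fit.orange=lambda c:((c["img"][:,:,0].astype(int)-c["img"][:,:,2])>15).astype(np.uint8)*255
for c,n in((t,(226,247)),(s,(449,268))):
    print(blob(c,n).sum())
for nm,o in (("top",[(t,(226,247))]),("scene",[(s,(449,268))]),("both",[(t,(226,247)),(s,(449,268))])):
    r=fit_block(o,(.464,.313,.18));print(nm,r)
    P=B@Rz(np.radians(r[0][2])).T+[r[0][0],r[0][1],.003]
    print([soft(c,P,np.array(n)-40).sum() for c,n in((t,(226,247)),(s,(449,268)))])
q=sense();print(q["time_s"],q["tcp_pos"],q["wrist_force"],q["gripper_width"]);print(np.array(q["ee_rot"]))
```

```text
325.4833163366927 237.7052342200041 316.8082691439221 239.7235740668479
554
915
top (array([ 0.4662,  0.3144, 12.6792]), np.float64(13.488642829680892))
[np.float64(576.3254901960784), np.float64(964.4980392156863)]
scene (array([ 0.4605,  0.3137, 10.7842]), np.float64(20.54934256055363))
[np.float64(579.2117647058824), np.float64(942.2509803921569)]
both (array([ 0.463 ,  0.3136, 11.861 ]), np.float64(73.29559400230681))
[np.float64(577.9098039215687), np.float64(951.3882352941176)]
1.4 [0.2649 0.566  0.1848] [-0.357  -0.6322 -0.4626] 1.0014895635215084
[[ 0.9057 -0.4239 -0.    ]
 [-0.4239 -0.9057 -0.    ]
 [ 0.      0.     -1.    ]]
```

```bash
cat > plan.py <<'E'
from fit import *
from scipy.spatial.transform import Rotation as Ro
def toolR(yaw,lean=40):
    s,c=np.sin(np.radians(lean)),np.cos(np.radians(lean))
    return Rz(np.radians(yaw))@np.array([[c,0,s],[0,-1,0],[s,0,-c]])
def tgt(x,y,yaw,zbot,g=.010,h=.025,back=0,lean=40):
    """block pose -> tcp"""
    R=toolR(yaw,lean); gp=np.array([x,y,zbot])+Rz(np.radians(yaw))@np.array([-g,0,h])
    return gp+(.019-back)*R[:,2],R
def plan(p0,R0,p1,R1,mm=55,deg=10):
    rv=(Ro.from_matrix(R0).inv()*Ro.from_matrix(R1)).as_rotvec()
    n=max(1,int(np.ceil(max(np.linalg.norm(p1-p0)*1e3/mm,np.degrees(np.linalg.norm(rv))/deg))))
    R=R0; L=[];d=(p1-p0)/n*1e3
    for i in range(n):
        L.append(np.round(R.T@d,1).tolist()); R=R@Ro.from_rotvec(rv/n).as_matrix()
    print(n,"linear",L,"rot",np.round(rv/n,4).tolist())
def now():
    q=sense();return np.array(q["tcp_pos"]),np.array(q["ee_rot"]),q
E
python3 - <<'E'
from plan import *
p,R,q=now()
a,Ra=tgt(.463,.3136,11.9,.003,back=.10)
b,_=tgt(.463,.3136,11.9,.003)
print(a,b);plan(p,R,a,Ra)
E
```

```text
[0.4023 0.3008 0.09  ] [0.4652 0.3141 0.0134]
6 linear [[39.5, 30.3, 15.8], [34.2, 34.8, 18.7], [28.1, 38.7, 20.8], [21.6, 42.1, 22.1], [14.6, 44.8, 22.5], [7.3, 46.8, 22.0]] rot [0.0375, 0.1122, -0.1031]
```

Emit:
{"api": "step_arm", "payload": {"linear": [[39.5, 30.3, 15.8], [34.2, 34.8, 18.7], [28.1, 38.7, 20.8], [21.6, 42.1, 22.1], [14.6, 44.8, 22.5], [7.3, 46.8, 22.0], [0, 0, 0], [0, 0, 0]], "delta_rot": [[0.0375, 0.1122, -0.1031], [0.0375, 0.1122, -0.1031], [0.0375, 0.1122, -0.1031], [0.0375, 0.1122, -0.1031], [0.0375, 0.1122, -0.1031], [0.0375, 0.1122, -0.1031], [0, 0, 0], [0, 0, 0]], "grip": [87, 87, 87, 87, 87, 87, 87, 87]}}

```text
time_s: 2.4
tcp_pos: [0.4066, 0.3684, 0.1331]
ee_rot: [[0.827, 0.034, 0.56], [0.001, -0.998, 0.06], [0.562, -0.049, -0.826]]
wrist_force: [0.5, -0.2, 0.1]
gripper_width: 1.0
gripper_force: 0.0
```

Run:
```python
from plan import *
p,R,q=now()
b,Rb=tgt(.463,.3136,11.9,.003)
print(p,q["time_s"],q["wrist_force"]);plan(p,R,b,Rb)
c=capture("top");cv2.imwrite("pics/t2.png",cv2.resize(c["img"][180:320,170:330],(800,700-100),interpolation=cv2.INTER_CUBIC)[:,:,::-1])
```

```text
[0.4066 0.3684 0.1331] 2.4 [ 0.4999 -0.2073  0.1383]
3 linear [[-6.2, 20.7, 42.8], [-8.8, 21.2, 42.1], [-11.3, 21.6, 41.3]] rot [0.0219, 0.0322, -0.056]
```

Run:
```python
from plan import *
p,R,q=now()
a,Ra=tgt(.463,.3136,11.9,.003,back=.08)
plan(p,R,a,Ra,mm=30)
```

```text
3 linear [[-8.6, 22.9, 16.4], [-10.4, 22.7, 15.6], [-12.1, 22.4, 14.7]] rot [0.0216, 0.0321, -0.0557]
```

Emit:
{"api": "step_arm", "payload": {"linear": [[-8.6, 22.9, 16.4], [-10.4, 22.7, 15.6], [-12.1, 22.4, 14.7], [0, 0, 0]], "delta_rot": [[0.0216, 0.0321, -0.0557], [0.0216, 0.0321, -0.0557], [0.0216, 0.0321, -0.0557], [0, 0, 0]], "grip": [87, 87, 87, 87]}}

```text
time_s: 2.95
tcp_pos: [0.421, 0.3331, 0.1099]
ee_rot: [[0.773, 0.15, 0.617], [0.12, -0.989, 0.089], [0.624, 0.005, -0.782]]
wrist_force: [0.2, 0.6, 0.4]
gripper_width: 1.001
gripper_force: 0.0
```

Run:
```python
from plan import *
p,R,q=now()
b,Rb=tgt(.463,.3136,11.9,.003)
print(p,b,q["time_s"]);plan(p,R,b,Rb,mm=28)
for n,sl in(("scene",np.s_[200:320,370:530]),):
  c=capture(n);cv2.imwrite("pics/s2.png",cv2.resize(c["img"][sl],(800,600),interpolation=cv2.INTER_CUBIC)[:,:,::-1])
```

```text
[0.421  0.3331 0.1099] [0.4652 0.3141 0.0134] 2.95
4 linear [[-7.1, 6.2, 25.2], [-7.3, 6.4, 25.1], [-7.5, 6.6, 25.0], [-7.7, 6.8, 24.9]] rot [0.0101, 0.0063, -0.0103]
```

View pics/s2.png

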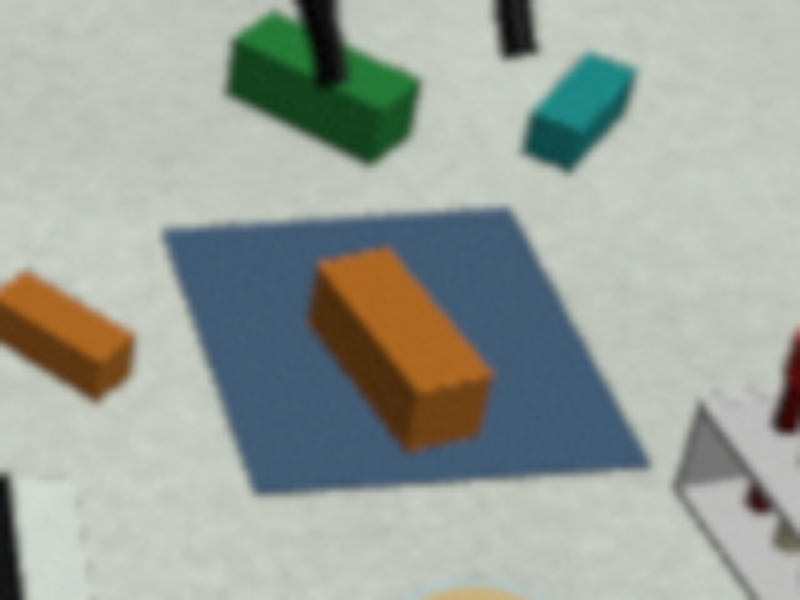

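The crop shows the block clear on the mat at crop (400,350), with both open fingertips (330,80) and (518,52) still short of it and shifted to the left. I'll recentre in smaller steps.

Run:
```python
from plan import *
p,R,q=now()
a,Ra=tgt(.463,.3136,11.9,.003,back=.08)
print(np.round(q["joints"],1));plan(p,R,a,Ra,mm=13)
b,Rb=tgt(.463,.3136,11.9,.003)
plan(a,Ra,b,Rb,mm=16)
```

```text
[ 43.9   7.6 -61.1 117.5 -24.2 -58.4]
4 linear [[-7.6, 7.3, 5.3], [-7.7, 7.3, 5.2], [-7.8, 7.3, 5.1], [-7.9, 7.2, 5.0]] rot [0.0097, 0.0061, -0.0098]
5 linear [[-0.0, -0.0, 16.0], [-0.0, -0.0, 16.0], [-0.0, -0.0, 16.0], [-0.0, -0.0, 16.0], [-0.0, -0.0, 16.0]] rot [0.0, 0.0, 0.0]
```

```bash
cat > kin.py <<'E'
from plan import *
import itertools,json,os
def rx(a):return Ro.from_euler('x',a,degrees=True).as_matrix()
def ry(a):return Ro.from_euler('y',a,degrees=True).as_matrix()
def rz(a):return Ro.from_euler('z',a,degrees=True).as_matrix()
def frames(j,sg=(1,-1,1,-1,1)):
    A=rz(j[0]);Bm=A@ry(j[1]);F=A@ry(j[1]-j[2]);W=F@rx(sg[0]*j[3])@ry(-j[4]);T=W@rx(sg[2]*j[5]);return A,Bm,F,W,T
def log():
    q=sense();f="samp.json";D=json.load(open(f)) if os.path.exists(f) else []
    D.append([list(map(float,q["joints"])),list(map(float,q["tcp_pos"])),np.array(q["ee_rot"]).tolist()]);json.dump(D,open(f,"w"));return q
E
python3 - <<'E'
from kin import *
j0=[79.733,22.042,.453,0,-68.411,-14.817];R0=np.array([[.9057,-.4239,0],[-.4239,-.9057,0],[0,0,-1.]])
json.dump([[j0,[.2649,.566,.1848],R0.tolist()]],open("samp.json","w"))
q=log();R1=np.array(q["ee_rot"]);j1=q["joints"]
for s4,s6 in itertools.product((1,-1),(1,-1)):
    sg=(s4,0,s6); T0=frames(j0,sg)[4];T1=frames(j1,sg)[4]
    K0=T0.T@R0;K1=T1.T@R1
    print(s4,s6,np.degrees(Ro.from_matrix(K0.T@K1).magnitude()));print(K0)
E
```

```text
1 1 154.11904637207803
[[ 0.      0.      1.    ]
 [-0.8692  0.4944 -0.    ]
 [-0.4944 -0.8692  0.    ]]
1 -1 125.0524198430234
[[ 0.  0.  1.]
 [-1. -0.  0.]
 [ 0. -1.  0.]]
-1 1 87.1714476252671
[[ 0.      0.      1.    ]
 [-0.8692  0.4944 -0.    ]
 [-0.4944 -0.8692  0.    ]]
-1 -1 0.0027246015959954185
[[ 0.  0.  1.]
 [-1. -0.  0.]
 [ 0. -1.  0.]]
```

Emit:
{"api": "step_arm", "payload": {"linear": [[20, 0, -12], [20, 0, -12], [0, 0, 0]], "delta_rot": [[0, 0, 0], [0, 0, 0], [0, 0, 0]], "grip": [87, 87, 87]}}

```text
time_s: 3.38
tcp_pos: [0.4357, 0.3393, 0.1555]
ee_rot: [[0.77, 0.155, 0.618], [0.123, -0.988, 0.095], [0.626, 0.002, -0.78]]
wrist_force: [-0.4, 0.0, 0.0]
gripper_width: 0.998
gripper_force: 0.0
```

```bash
python3 -c "
from kin import *
q=log();print(q['joints'],q['tcp_pos'])"
```

```text
[ 51.3553   4.2627 -58.0893  96.2357 -25.2115 -42.3098] [0.4357 0.3393 0.1555]
```

Emit:
{"api": "step_arm", "payload": {"linear": [[10, 15, 0], [10, 15, 0], [0, 0, 0]], "delta_rot": [[0, 0, 0], [0, -0.1, 0], [0, 0, 0]], "grip": [87, 87, 87]}}

```text
time_s: 3.75
tcp_pos: [0.4568, 0.3154, 0.167]
ee_rot: [[0.801, 0.147, 0.58], [0.124, -0.989, 0.078], [0.585, 0.01, -0.811]]
wrist_force: [-0.5, 1.0, -0.4]
gripper_width: 1.002
gripper_force: 0.0
```

Run:
```python
from kin import *
q=log();print(q['joints'],q['tcp_pos'],q["time_s"])
D=json.load(open("samp.json"));M=[];b=[]
for j,p,R in D:
    A,Bm,F,W,T=frames(j,(-1,0,-1))
    M.append(np.column_stack([A[:,0],A[:,1],A[:,2],Bm[:,2],F[:,0],F[:,2],W[:,0]]));b+=p
M=np.vstack(M);x,r,k,s=np.linalg.lstsq(M,np.array(b),rcond=None)
print(x,s,np.abs(M@x-b).max())
```

```text
[ 51.8917   3.2126 -55.5008  81.2492 -24.3851 -27.75  ] [0.4568 0.3154 0.167 ] 3.75
[ 0.4689 -0.1515 -0.2073  0.2514  0.0088  0.0884 -0.0853] [3.8036 2.8851 2.0616 0.8043 0.5168 0.203  0.0588] 0.05496002209776696
```

```bash
cat >> kin.py <<'E'
def cols(j):
    A,Bm,F,W,T=frames(j,(-1,0,-1)); G=F@rx(-j[3])
    return np.column_stack([A[:,0],A[:,1],A[:,2],Bm[:,0],Bm[:,2],F[:,0],F[:,2],G[:,1],W[:,2],W[:,0]])
def fitk(use=None):
    D=json.load(open("samp.json"));M=np.vstack([cols(j) for j,_,_ in D]);b=np.concatenate([p for _,p,_ in D])
    use=range(10) if use is None else use
    x,r,k,s=np.linalg.lstsq(M[:,use],b,rcond=None);X=np.zeros(10);X[list(use)]=x
    return X,s,np.abs(M@X-b).max()
E
python3 - <<'E'
from kin import *
for u in (None,[0,1,2,4,5,6,7,9],[1,2,4,5,7,9],[1,2,4,5,7,8,9],[1,2,4,5,6,7,9],[1,2,3,4,5,7,9],[0,1,2,4,5,7,9]): print(u,*fitk(u))
E
```

```text
None [-0.      0.      0.1607 -0.      0.5648  0.4218  0.     -0.1598 -0.
  0.3443] [3.9468 3.7531 2.6398 1.2766 1.1385 0.6363 0.1688 0.0758 0.0591 0.0081] 9.967847692804455e-07
[0, 1, 2, 4, 5, 6, 7, 9] [-0.0001  0.      0.1607  0.      0.5648  0.4218  0.0001 -0.1598  0.
  0.3443] [3.8641 3.2137 2.0792 1.2723 0.7214 0.5167 0.0899 0.0585] 4.657477225250561e-06
[1, 2, 4, 5, 7, 9] [ 0.      0.      0.1609  0.      0.5646  0.4218  0.     -0.1598  0.
  0.3443] [3.7194 2.2653 1.8717 1.0762 0.5911 0.153 ] 1.2282385936479567e-05
[1, 2, 4, 5, 7, 8, 9] [ 0.      0.      0.1609  0.      0.5647  0.4219  0.     -0.1598 -0.0001
  0.3442] [3.7732 2.6409 2.1455 1.208  0.8182 0.2093 0.1145] 4.652141874617044e-06
[1, 2, 4, 5, 6, 7, 9] [ 0.     -0.      0.1607  0.      0.5647  0.4218  0.0001 -0.1598  0.
  0.3442] [3.8625 2.6187 2.0206 1.2132 0.7214 0.3804 0.0607] 8.586319506398432e-06
[1, 2, 3, 4, 5, 7, 9] [ 0.      0.      0.1609 -0.0001  0.5647  0.4219  0.     -0.1598  0.
  0.3444] [3.7844 2.7311 2.0638 1.188  0.7067 0.2064 0.0835] 1.087719768699813e-05
[0, 1, 2, 4, 5, 7, 9] [-0.      0.      0.1609  0.      0.5647  0.4219  0.     -0.1598  0.
  0.3443] [3.7353 2.7828 2.0673 1.2443 0.6706 0.1559 0.0886] 1.1097030505613503e-05
```

```bash
cat >> kin.py <<'E'
KX=np.array([0,0,.1609,0,.5646,.4218,0,-.1598,0,.3443])
K0=np.array([[0,0,1],[-1,0,0],[0,-1,0.]])
LO=np.array([-179.83,-69.29,-61.27,-181.25,-171.15,-177.46]);HI=np.array([179.83,118.12,80.66,117.63,-9.14,177.46])
def fk(j): return cols(j)@KX, frames(j,(-1,0,-1))[4]@K0
def ik1(p,R,j0):
    def f(j):
        P,Q=fk(j); return np.concatenate([(P-p)*3,(Q-R).ravel()])
    r=least_squares(f,np.clip(j0,LO+.01,HI-.01),bounds=(LO,HI),x_scale=30.,max_nfev=80);return r.x,np.sqrt(2*r.cost)
def ik(p,R,n=40,seed=0):
    g=np.random.default_rng(seed);S=[]
    for _ in range(n):
        x,e=ik1(p,R,g.uniform(LO,HI))
        if e<2e-4 and not any(np.abs(x-y).max()<.5 for y in S): S.append(x)
    return S
E
python3 - <<'E'
from kin import *
print("now",np.round(now()[2]["joints"],1))
np.set_printoptions(precision=1,suppress=True)
for lean in(35,40,45):
  for nm,a in (("grasp",(.463,.3136,11.9,.003)),("lift",(.463,.3136,11.9,.12)),("front",(.604-.06,.015,-4.8,.06)),("home",(.604,.011,-4.8,.044))):
    S=ik(*tgt(*a,lean=lean))
    print(lean,nm,[s for s in S])
E
```

```text
now [ 51.9   3.2 -55.5  81.2 -24.4 -27.8]
35 grasp []
35 lift [array([ 35.7,   6. , -57.3, 113.5, -14.6, -44.1])]
35 front []
35 home []
40 grasp []
40 lift []
40 front []
40 home []
45 grasp []
45 lift []
45 front []
45 home []
```

```bash
sed -i 's/max_nfev=80/max_nfev=300,xtol=1e-12,ftol=1e-12,gtol=1e-12/' kin.py
python3 - <<'E'
from kin import *
p,R,q=now();print([ (np.abs(a-b).max()) for a,b in zip(fk(q["joints"]),(p,R))])
np.set_printoptions(precision=1,suppress=True)
print(ik(p,R,20))
F=np.diag([-1,-1,1.])
for lean in(40,):
  for nm,a in (("grasp",(.463,.3136,11.9,.003)),("lift",(.463,.3136,11.9,.12)),("front",(.604-.06,.015,-4.8,.06)),("home",(.604,.011,-4.8,.044))):
    P,Q=tgt(*a,lean=lean)
    print(lean,nm,ik(P,Q,30),"flip",ik(P,Q@F,30))
    g=np.random.default_rng(1);print(min((ik1(P,Q,g.uniform(LO,HI)) for _ in range(15)),key=lambda r:r[1]))
E
```

```text
[np.float64(3.0345157097100284e-05), np.float64(2.220446049250313e-16)]
[array([ 51.9,   3.2, -55.5,  81.2, -24.4, -27.7])]
40 grasp [] flip []
(array([  16.6,   21.7,  -54.3, -181.2,  -26. ,  -92.5]), np.float64(0.07025591891551654))
40 lift [] flip []
(array([ 37.2,   5.5, -57.9, 117.6, -19. , -49.3]), np.float64(0.05546631535736306))
40 front [] flip []
(array([ -15. ,   13.2,  -42.8, -146.8,   -9.1, -115.2]), np.float64(0.08236307268978406))
40 home [] flip []
(array([ -14.2,   19.1,  -37.4, -151. ,   -9.1, -111.6]), np.float64(0.07470784364882312))
```

Run:
```python
from kin import *
np.set_printoptions(precision=1,suppress=True)
g=np.random.default_rng(1)
for lean in(35,42,44,46,50):
  for nm,a in (("grasp",(.463,.3136,11.9,.003)),("front",(.604-.06,.015,-4.8,.06)),("home",(.604,.011,-4.8,.044))):
    P,Q=tgt(*a,lean=lean);S=[ik1(P,Q,x) for x in [g.uniform(LO,HI) for _ in range(14)]+[np.array([0,10,-45,-170,-15,-90.]),np.array([30,10,-50,100,-20,-60.])]]
    S.sort(key=lambda r:r[1]);print(lean,nm,*[(s[0],round(s[1],4)) for s in S[:1]])
    ok=[]
    for s in S:
        if s[1]<1e-3 and not any(np.abs(s[0]-o).max()<1 for o in ok): ok.append(s[0])
    print("    ok",ok)
```

```text
35 grasp (array([  16.7,   20.1,  -50.6, -181.2,  -15.7,  -92.7]), np.float64(0.0661))
    ok []
35 front (array([ -14.5,   13.9,  -47.7, -169.3,   -9.1,  -92.8]), np.float64(0.1399))
    ok []
35 home (array([ -13.4,   19.6,  -42.2, -173.2,   -9.1,  -89.7]), np.float64(0.1313))
    ok []
42 grasp (array([  16.6,   22.6,  -55.8, -181.2,  -30.4,  -92.4]), np.float64(0.0718))
    ok []
42 front (array([ -14.8,   12.6,  -41.5, -140.7,   -9.1, -121.7]), np.float64(0.0544))
    ok []
42 home (array([ -14.1,   18.7,  -35.9, -144.5,   -9.1, -118.4]), np.float64(0.047))
    ok []
44 grasp (array([  16.6,   23.7,  -57.2, -181.2,  -34.9,  -92.3]), np.float64(0.0733))
    ok []
44 front (array([ -14.5,   11.9,  -40.4, -135.8,   -9.1, -126.9]), np.float64(0.0245))
    ok []
44 home (array([ -13.8,   18.2,  -34.6, -139.1,   -9.1, -124. ]), np.float64(0.0171))
    ok []
46 grasp (array([  16.6,   25. ,  -58.6, -181.2,  -39.6,  -92.3]), np.float64(0.0747))
    ok []
46 front (array([ -15.9,   11.6,  -41.4, -136.7,  -11.6, -124.9]), np.float64(0.0))
    ok [array([ -15.9,   11.6,  -41.4, -136.7,  -11.6, -124.9])]
46 home (array([ -16. ,   18.5,  -37.4, -144.2,  -13.8, -117.1]), np.float64(0.0))
    ok [array([ -16. ,   18.5,  -37.4, -144.2,  -13.8, -117.1])]
50 grasp (array([  16.5,   28.1,  -61.3, -181.2,  -49.4,  -92.2]), np.float64(0.0774))
    ok []
50 front (array([ -21.4,   14.3,  -49.6, -149.9,  -25.8, -106.8]), np.float64(0.0))
    ok [array([ -21.4,   14.3,  -49.6, -149.9,  -25.8, -106.8])]
50 home (array([ -19.2,   20.7,  -44.3, -154.6,  -26.3, -103.7]), np.float64(0.0))
    ok [array([ -19.2,   20.7,  -44.3, -154.6,  -26.3, -103.7])]
```

```bash
cat > scan.py <<'E'
from kin import *
np.set_printoptions(precision=1,suppress=True)
def mar(j): return min(np.minimum(j-LO,HI-j))
seeds=[np.array([-16,15,-40,-145,-15,-117.]),np.array([5,15,-50,-165,-25,-100.]),np.array([20,20,-50,-178,-30,-92.])]
def best(P,Q):
    S=[ik1(P,Q,s) for s in seeds];S=[s for s in S if s[1]<1e-3];return max((s[0] for s in S),key=mar,default=None)
for lean in(46,48):
  for (x,y) in((.463,.3136),(.48,.25)):
    for yaw in(12,20,28,36):
      o=[]
      for z in(.003,.09):
        j=best(*tgt(x,y,yaw,z,lean=lean));o.append("-" if j is None else f"{mar(j):.1f} {j}")
      print(lean,x,y,yaw,o)
  print("seat",lean,[best(*tgt(.604+d*np.cos(.084),.011-d*np.sin(.084),-4.8,z,lean=lean)) for d,z in((0,.044),(-.06,.044),(-.06,.1),(-.12,.1))])
print("upright",[ik1(*tgt(.463,.3136,y,.003,lean=0,g=0),np.array([40,20,0,0,-68,0.])) for y in(11.9,28)])
E
python3 scan.py
```

```text
46 0.463 0.3136 12 ['-', '-']
46 0.463 0.3136 20 ['4.9 [  15.5   24.9  -56.4 -174.7  -37.3  -91.1]', '5.7 [  16.     9.7  -48.9 -168.8  -14.9  -98.1]']
46 0.463 0.3136 28 ['10.9 [  11.3   23.9  -50.3 -156.5  -31.1  -98.7]', '-']
46 0.463 0.3136 36 ['15.2 [  11.9   22.3  -41.9 -134.5  -24.3 -115.6]', '-']
46 0.48 0.25 12 ['1.8 [   8.9   24.6  -59.4 -176.5  -40.   -90.5]', '7.9 [   9.1    8.4  -52.6 -172.9  -17.1  -94.8]']
46 0.48 0.25 20 ['7.3 [   3.8   23.6  -54.  -159.2  -34.2  -96.1]', '-']
46 0.48 0.25 28 ['15.2 [   3.2   22.   -46.  -138.9  -27.3 -110. ]', '-']
46 0.48 0.25 36 ['14.4 [   6.5   20.7  -38.6 -117.5  -23.5 -129. ]', '-']
seat 46 [array([ -16. ,   18.5,  -37.4, -144.2,  -13.8, -117.1]), array([ -19.3,   14.9,  -46.2, -146.8,  -19.1, -111.6]), None, None]
48 0.463 0.3136 12 ['-', '-']
48 0.463 0.3136 20 ['3.4 [  15.4   26.4  -57.9 -174.9  -42.3  -90.7]', '10.1 [  15.7   10.4  -51.2 -170.6  -19.8  -96. ]']
48 0.463 0.3136 28 ['8.8 [  10.5   25.5  -52.5 -158.   -36.6  -96. ]', '-']
48 0.463 0.3136 36 ['16.4 [   9.5   23.9  -44.9 -138.9  -30.2 -108.6]', '-']
48 0.48 0.25 12 ['0.4 [   8.8   26.2  -60.9 -176.7  -45.1  -90.2]', '6.8 [   8.9    9.2  -54.5 -173.9  -21.8  -93.7]']
48 0.48 0.25 20 ['5.3 [   3.1   25.4  -56.  -160.3  -39.9  -93.9]', '-']
48 0.48 0.25 28 ['12.4 [   1.2   23.8  -48.8 -142.3  -33.2 -104.2]', '-']
48 0.48 0.25 36 ['19.7 [   3.1   22.3  -41.4 -123.   -28.8 -120. ]', '-']
seat 48 [array([ -18. ,   19.5,  -41.4, -151.1,  -20.6, -108.4]), array([ -21. ,   16.2,  -49.5, -151.1,  -25.4, -105.5]), None, None]
upright [(array([ 50.7,  26.6, -21.2,   0. , -42.2,  51.2]), np.float64(1.1551497647780539e-15)), (array([ 50.7,  26.6, -21.2,  -0. , -42.2,  67.3]), np.float64(5.069603119732161e-16))]
```

```bash
cat > scan2.py <<'E'
from kin import *
np.set_printoptions(precision=1,suppress=True)
def mar(j): return min(np.minimum(j-LO,HI-j))
def show(nm,j,a,**k):
    x,e=ik1(*tgt(*a,**k),j);print(nm,a,k,x,"mar %.1f err %.4f"%(mar(x),e));return x
for yaw,lean in((24,48),(28,48),(24,50)):
    j=np.array([10.5,25.5,-52.5,-158.,-36.6,-96])
    jg=show("grasp",j,(.463,.3136,yaw,.003),lean=lean)
    for z in(.03,.055): show("up",jg,(.463,.3136,yaw,z),lean=lean)
    for b in(.04,.07): show("back",jg,(.463,.3136,yaw,.003),lean=lean,back=b)
    j=show("up",jg,(.463,.3136,yaw,.055),lean=lean)
    for u in np.linspace(.2,1,5):
        j=show("path",j,(.463+u*.081,.3136-u*.2976,yaw-u*(yaw+4.8),.055),lean=lean)
    j=show("home",j,(.604,.011,-4.8,.044),lean=lean)
t=capture("top")
print(at_z(t,(281,261.3),.02).round(3),[at_z(t,p,.005).round(3) for p in((317,265),(369,271))])
E
python3 scan2.py
```

```text
grasp (0.463, 0.3136, 24, 0.003) {'lean': 48} [  12.6   26.   -55.5 -166.7  -39.7  -92.6] mar 5.8 err 0.0000
up (0.463, 0.3136, 24, 0.03) {'lean': 48} [  12.9   20.5  -53.3 -164.4  -32.2  -95.8] mar 8.0 err 0.0000
up (0.463, 0.3136, 24, 0.055) {'lean': 48} [  13.4   15.7  -50.5 -161.1  -24.9 -100.1] mar 10.8 err 0.0000
back (0.463, 0.3136, 24, 0.003) {'lean': 48, 'back': 0.04} [  11.6   19.5  -57.3 -163.9  -35.2  -94.9] mar 4.0 err 0.0000
back (0.463, 0.3136, 24, 0.003) {'lean': 48, 'back': 0.07} [  11.1   13.8  -57.7 -160.7  -30.2  -98.1] mar 3.6 err 0.0000
up (0.463, 0.3136, 24, 0.055) {'lean': 48} [  13.4   15.7  -50.5 -161.1  -24.9 -100.1] mar 10.8 err 0.0000
path (np.float64(0.4792), np.float64(0.25408), np.float64(18.24), 0.055) {'lean': 48} [   6.1   14.5  -51.8 -158.5  -25.2 -101.4] mar 9.5 err 0.0000
path (np.float64(0.4954), np.float64(0.19456), np.float64(12.479999999999999), 0.055) {'lean': 48} [  -1.2   13.7  -52.  -155.4  -24.9 -103.4] mar 9.3 err 0.0000
path (np.float64(0.5116), np.float64(0.13503999999999997), np.float64(6.719999999999995), 0.055) {'lean': 48} [  -8.1
[... 3053 characters left out ...]
6.7 err 0.0000
path (np.float64(0.5116), np.float64(0.13503999999999997), np.float64(6.719999999999995), 0.055) {'lean': 50} [  -9.4   14.8  -54.  -154.9  -30.  -101.6] mar 7.3 err 0.0000
path (np.float64(0.5278), np.float64(0.07552), np.float64(0.9599999999999973), 0.055) {'lean': 50} [ -15.9   14.8  -52.6 -152.7  -28.9 -103.3] mar 8.7 err 0.0000
path (np.float64(0.544), np.float64(0.016000000000000014), np.float64(-4.800000000000001), 0.055) {'lean': 50} [ -21.6   15.3  -50.6 -151.4  -27.6 -104.8] mar 10.7 err 0.0000
home (0.604, 0.011, -4.8, 0.044) {'lean': 50} [ -19.2   20.7  -44.3 -154.6  -26.3 -103.7] mar 17.0 err 0.0000
[0.4 0.2 0. ] [array([0.4, 0.1, 0. ]), array([ 0.4, -0.1,  0. ])]
```

```bash
cat >> kin.py <<'E'
FL=np.diag([-1,-1,1.])
def tgl(*a,lean=48,**k):
    p,R=tgt(*a,lean=lean,**k);return p,R@FL
def jplan(j0,j1,deg=9.5,mm=50):
    j0,j1=np.array(j0),np.array(j1);lim=np.array([159.86,159.86,180,180,180,180])*.6/8
    n=int(np.ceil(max(np.abs((j1-j0)/lim).max(),1)))
    while 1:
        X=[fk(j0+(j1-j0)*i/n) for i in range(n+1)]
        rv=[(Ro.from_matrix(a[1]).inv()*Ro.from_matrix(b[1])).as_rotvec() for a,b in zip(X,X[1:])]
        dl=[a[1].T@(b[0]-a[0])*1e3 for a,b in zip(X,X[1:])]
        if max(np.degrees(np.linalg.norm(r)) for r in rv)<deg and max(np.linalg.norm(d) for d in dl)<mm: break
        n+=1
    print(n,"lin",[np.round(d,1).tolist() for d in dl]);print("rot",[np.round(r,3).tolist() for r in rv])
    print("path",[x[0].round(3).tolist() for x in X[::max(1,n//5)]])
E
python3 - <<'E'
from kin import *
q=sense();s=np.array([50,20,-21,0,-42,51.])
A,e=ik1(*tgt(.463,.3136,11.9,.085,lean=0,g=0),s);Bj,e2=ik1(*tgt(.463,.3136,11.9,.003,lean=0,g=0),s)
print(A,e,Bj,e2);jplan(q["joints"],A,deg=7);jplan(A,Bj,mm=25)
E
```

```text
[ 50.715   20.6479 -16.367   -0.     -52.9851  51.185 ] 5.825365363689085e-16 [ 50.715   26.5794 -21.2325  -0.     -42.1881  51.185 ] 1.0454928278323827e-13
10 lin [[28.9, 18.3, 10.8], [19.9, 17.4, 10.8], [11.2, 14.9, 10.6], [3.1, 11.1, 10.3], [-4.1, 6.0, 9.8], [-10.2, -0.2, 9.4], [-15.0, -7.2, 9.1], [-18.2, -14.8, 8.9], [-19.8, -22.7, 8.9], [-19.7, -30.5, 9.1]]
rot [[-0.051, -0.009, 0.008], [-0.046, -0.026, 0.006], [-0.039, -0.041, 0.002], [-0.028, -0.055, -0.002], [-0.015, -0.067, -0.007], [0.001, -0.077, -0.013], [0.018, -0.083, -0.019], [0.036, -0.087, -0.027], [0.054, -0.087, -0.036], [0.072, -0.083, -0.045]]
path [[0.456, 0.315, 0.166], [0.513, 0.287, 0.178], [0.538, 0.262, 0.171], [0.534, 0.253, 0.149], [0.507, 0.268, 0.119], [0.463, 0.314, 0.091]]
4 lin [[1.0, -0.8, 20.9], [0.3, -0.3, 20.7], [-0.3, 0.3, 20.4], [-1.0, 0.8, 20.1]]
rot [[0.0, 0.0, -0.0], [0.0, 0.0, -0.0], [0.0, 0.0, -0.0], [0.0, 0.0, -0.0]]
path [[0.463, 0.314, 0.091], [0.464, 0.315, 0.07], [0.464, 0.315, 0.049], [0.464, 0.315, 0.029], [0.463, 0.314, 0.009]]
```

Emit:
{"api": "step_arm", "payload": {"linear": [[28.9, 18.3, 10.8], [19.9, 17.4, 10.8], [11.2, 14.9, 10.6], [3.1, 11.1, 10.3], [-4.1, 6.0, 9.8], [-10.2, -0.2, 9.4], [-15.0, -7.2, 9.1], [-18.2, -14.8, 8.9], [-19.8, -22.7, 8.9], [-19.7, -30.5, 9.1]], "delta_rot": [[-0.051, -0.009, 0.008], [-0.046, -0.026, 0.006], [-0.039, -0.041, 0.002], [-0.028, -0.055, -0.002], [-0.015, -0.067, -0.007], [0.001, -0.077, -0.013], [0.018, -0.083, -0.019], [0.036, -0.087, -0.027], [0.054, -0.087, -0.036], [0.072, -0.083, -0.045]], "grip": [87, 87, 87, 87, 87, 87, 87, 87, 87, 87]}}

```text
time_s: 5.05
tcp_pos: [0.4639, 0.3109, 0.0901]
ee_rot: [[0.979, 0.205, -0.001], [0.205, -0.979, -0.004], [-0.002, 0.004, -1.0]]
wrist_force: [0.4, -1.3, 0.0]
gripper_width: 0.998
gripper_force: 0.0
```

Run:
```python
from kin import *
q=sense();s=np.array([50,20,-21,0,-42,51.])
Bj,e2=ik1(*tgt(.463,.3136,11.9,.003,lean=0,g=0),s)
print(q["tcp_pos"],np.round(q["joints"],1),q["time_s"]);jplan(q["joints"],Bj,mm=25)
```

```text
[0.4639 0.3109 0.0901] [ 50.5  20.7 -16.4   0.1 -53.1  51.2] 5.05
4 lin [[0.9, -1.6, 20.7], [0.3, -1.0, 20.4], [-0.4, -0.5, 20.2], [-1.0, 0.1, 19.8]]
rot [[0.001, 0.0, -0.0], [0.001, 0.001, -0.0], [0.001, 0.001, -0.0], [0.001, 0.001, -0.0]]
path [[0.464, 0.311, 0.09], [0.464, 0.313, 0.069], [0.464, 0.314, 0.049], [0.464, 0.314, 0.029], [0.463, 0.314, 0.009]]
```

Works well. Descend, close.

Emit:
{"api": "step_arm", "payload": {"linear": [[0.9, -1, 20.7], [0.3, -1, 20.4], [-0.4, -0.5, 20.2], [-1.0, 0, 18], [0, 0, 0], [0, 0, 0], [0, 0, 0], [0, 0, 0], [0, 0, 0], [0, 0, 0]], "delta_rot": [[0, 0, 0], [0, 0, 0], [0, 0, 0], [0, 0, 0], [0, 0, 0], [0, 0, 0], [0, 0, 0], [0, 0, 0], [0, 0, 0], [0, 0, 0]], "grip": [87, 87, 87, 87, 60, 38, 38, 38, 38, 38]}}

```text
time_s: 6.3
tcp_pos: [0.4631, 0.3139, 0.0119]
ee_rot: [[0.979, 0.203, 0.0], [0.203, -0.979, -0.001], [0.0, 0.001, -1.0]]
wrist_force: [0.8, -0.2, -0.7]
gripper_width: 0.463
gripper_force: 0.0
```

Emit:
{"api": "step_arm", "payload": {"linear": [[0, 0, 0], [0, 0, 0], [0, 0, -3], [0, 0, -3]], "delta_rot": [[0, 0, 0], [0, 0, 0], [0, 0, 0], [0, 0, 0]], "grip": [30, 30, 30, 30]}}

```text
time_s: 6.8
tcp_pos: [0.4631, 0.3139, 0.018]
ee_rot: [[0.979, 0.203, 0.0], [0.203, -0.979, -0.001], [-0.0, 0.001, -1.0]]
wrist_force: [-0.1, 0.5, 0.4]
gripper_width: 0.348
gripper_force: 0.0
```

Run:
```python
from kin import *
s=capture("scene");t=capture("top")
a=cv2.resize(s["img"][190:310,400:520],(500,500),interpolation=cv2.INTER_CUBIC)[:,:,::-1];b=cv2.resize(t["img"][200:300,180:260],(300,375),interpolation=cv2.INTER_CUBIC)[:,:,::-1]
im=np.zeros((500,800,3),np.uint8);im[:,:500]=a;im[:375,500:]=b;cv2.imwrite("pics/g1.png",im)
print(sense()["gripper_width"],proj(s,sense()["tcp_pos"]),proj(t,sense()["tcp_pos"]))
```

```text
0.34057004648041594 [449.2115 270.832 ] [227.1008 249.1579]
```

View pics/g1.png

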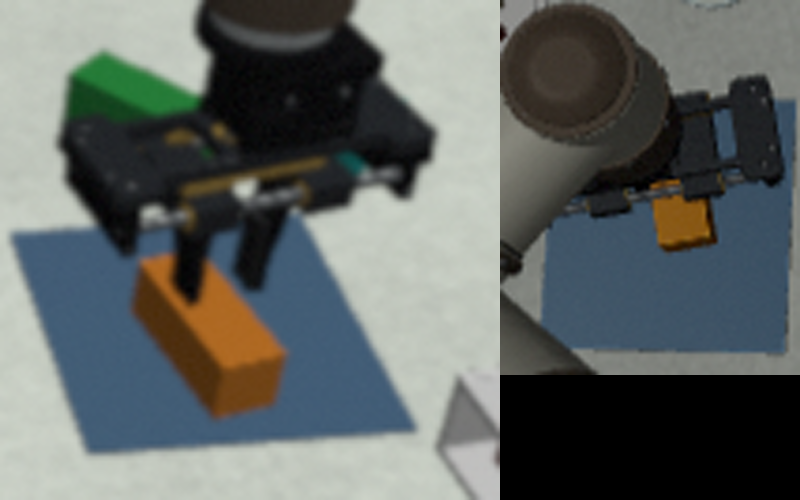

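Crop: the block looks undisturbed, and the fingers, closed to 30 mm, appear to hover over its top at crop (190,300) and (250,290), higher than the projected TCP at (205,337). I'm comparing this with the earlier picture.

Run:
```python
from kin import *
s=capture("scene")
p=np.array([.421,.3331,.1099]);R=np.array([[.773,.15,.617],[.12,-.989,.089],[.624,.005,-.782]])
for sg in(1,-1): print("proj tips s2",proj(s,p+sg*.0435*R[:,1]),proj(s,p+sg*.0435*R[:,1]-.03*R[:,2]),proj(s,p+sg*.0435*R[:,1]+R[:,2]*.02))
q=sense();p=np.array(q["tcp_pos"]);R=np.array(q["ee_rot"])
for sg in(1,-1): print("proj tips now",proj(s,p+sg*.020*R[:,1]),proj(s,p+sg*.020*R[:,1]-[0,0,-.03]))
r=fit_block([(s,(449,268))],(.463,.3136,.2));print(r)
```

```text
proj tips s2 [440.5884 232.3841] [438.6497 219.8661] [441.8812 240.7313]
proj tips s2 [474.2621 227.0683] [472.3444 214.7152] [475.5407 235.3055]
proj tips now [441.6972 272.4919] [443.4784 263.0503]
proj tips now [456.5317 269.2253] [458.5356 259.8015]
(array([0.4617, 0.3134, 8.3   ]), np.float64(139.078646674356))
```

The tips sit about 30–40 mm short of the reported TCP in both views. I'll measure this by touching the block's top lightly.

Emit:
{"api": "step_arm", "payload": {"linear": [[0, 0, 3], [0, 0, 3], [0, 0, 2], [0, 0, 1], [0, 0, 0]], "delta_rot": [[0, 0, 0], [0, 0, 0], [0, 0, 0], [0, 0, 0], [0, 0, 0]], "grip": [30, 30, 30, 30, 30]}}

```text
time_s: 7.58
tcp_pos: [0.463, 0.3138, 0.0086]
ee_rot: [[0.979, 0.203, -0.0], [0.203, -0.979, -0.001], [-0.0, 0.001, -1.0]]
wrist_force: [0.4, 0.2, 0.3]
gripper_width: 0.346
gripper_force: 0.0
```

Emit:
{"api": "step_arm", "payload": {"linear": [[0, 0, 1], [0, 0, 1], [0, 0, 1], [0, 0, 1], [0, 0, 0]], "delta_rot": [[0, 0, 0], [0, 0, 0], [0, 0, 0], [0, 0, 0], [0, 0, 0]], "grip": [30, 30, 30, 30, 30]}}

```text
time_s: 8.2
tcp_pos: [0.463, 0.3138, 0.0056]
ee_rot: [[0.979, 0.203, 0.0], [0.203, -0.979, -0.001], [-0.0, 0.001, -1.0]]
wrist_force: [-1.9, -0.8, 4.4]
gripper_width: 0.345
gripper_force: 2.9
```

```bash
sed -i 's/(.019-back)/(.056-back)/' plan.py
cat > scan3.py <<'E'
from kin import *
np.set_printoptions(precision=1,suppress=True)
def mar(j): return min(np.minimum(j-LO,HI-j))
seeds=[np.array([-16,15,-40,-145,-15,-117.]),np.array([20,20,-50,-178,-30,-92.]),np.array([40,25,-40,60,-20,-20.]),np.array([10,25,-30,20,-15,40.]),np.array([10,25,-30,-20,-15,40.]),np.array([10,25,-30,-20,-15,-60.])]
def best(P,Q):
    S=[ik1(P,Q,s) for s in seeds];S=[s for s in S if s[1]<1e-3];return max((s[0] for s in S),key=mar,default=None)
f=lambda j:"-" if j is None else f"{mar(j):.1f} {j}"
for lean in(36,40,44,48):
    for yaw in(12,20,28):
      print(lean,yaw,[f(best(*tgt(.463,.3136,yaw,z,lean=lean))) for z in(.003,.055)])
    print("seat",lean,[f(best(*tgt(.604+d*np.cos(.084),.011-d*np.sin(.084),-4.8,z,lean=lean))) for d,z in((0,.044),(-.06,.044),(-.06,.06))])
E
python3 scan3.py
```

```text
36 12 ['-', '-']
36 20 ['7.8 [  16.4   25.8  -46.9 -173.4  -18.7  -93.3]', '-']
36 28 ['-', '-']
seat 36 ['-', '-', '-']
40 12 ['-', '-']
40 20 ['6.6 [  16.2   27.1  -50.  -174.6  -27.1  -91.9]', '6.4 [  16.4   19.1  -46.4 -171.3  -15.6  -95.6]']
40 28 ['10.5 [  14.4   26.2  -42.4 -153.3  -19.7 -104.8]', '-']
seat 40 ['-', '-', '-']
44 12 ['-', '-']
44 20 ['6.0 [  16.    29.   -52.7 -175.2  -35.7  -91. ]', '7.9 [  16.1   20.3  -49.8 -173.3  -24.2  -93.2]']
44 28 ['14.2 [  12.7   28.3  -47.  -158.5  -30.   -97.7]', '4.9 [  16.1   18.9  -39.2 -144.1  -14.1 -116.5]']
seat 44 ['4.1 [ -15.4   23.1  -34.4 -146.   -13.2 -115.6]', '10.9 [ -18.7   20.2  -44.3 -150.7  -20.  -107.6]', '4.8 [ -16.7   17.2  -40.6 -143.4  -13.9 -117.2]']
48 12 ['-', '-']
48 20 ['5.7 [  15.8   31.4  -55.1 -175.5  -44.6  -90.4]', '6.9 [  15.8   22.1  -52.7 -174.3  -32.9  -92. ]']
48 28 ['10.8 [  11.6   30.8  -50.4 -160.8  -39.7  -93.9]', '15.6 [  13.    21.   -45.7 -153.9  -26.  -103.6]']
seat 48 ['15.7 [ -18.    24.9  -40.8 -156.1  -24.8 -103. ]', '12.0 [ -20.8   22.5  -49.2 -156.4  -30.8  -99.7]', '14.0 [ -20.1   19.4  -47.2 -153.4  -26.  -103.8]']
```

Emit:
{"api": "step_arm", "payload": {"linear": [[0, 0, -6], [0, 0, 0], [0, 0, 0], [0, 0, 0], [0, 0, 0], [0, 0, 0], [0, 0, 0], [0, 0, 0]], "delta_rot": [[0, 0, 0], [0, 0, 0], [0, 0, 0], [0, 0, 0], [0, 0, 0], [0, 0, 0], [0, 0, 0], [0, 0, 0]], "grip": [80, 80, 80, 80, 80, 80, 80, 80]}}

```text
time_s: 9.2
tcp_pos: [0.463, 0.3138, 0.0107]
ee_rot: [[0.979, 0.203, -0.0], [0.203, -0.979, -0.001], [-0.0, 0.001, -1.0]]
wrist_force: [0.2, -1.1, -0.2]
gripper_width: 0.914
gripper_force: 0.0
```

Emit:
{"api": "step_arm", "payload": {"linear": [[0, 0, 13], [0, 0, 13], [0, 0, 12], [0, 0, 0], [0, 0, 0], [0, 0, 0], [0, 0, 0], [0, 0, 0], [0, 0, 0]], "delta_rot": [[0, 0, 0], [0, 0, 0], [0, 0, 0], [0, 0, 0], [0, 0, 0], [0, 0, 0], [0, 0, 0], [0, 0, 0], [0, 0, 0]], "grip": [80, 80, 80, 35, 35, 35, 35, 35, 35]}}

```text
time_s: 10.32
tcp_pos: [0.463, 0.3133, -0.027]
ee_rot: [[0.979, 0.203, -0.0], [0.203, -0.979, -0.001], [-0.0, 0.001, -1.0]]
wrist_force: [0.4, -1.8, 3.3]
gripper_width: 0.457
gripper_force: 30.0
```

Emit:
{"api": "step_arm", "payload": {"linear": [[0, 0, -4], [0, 0, -2], [0, 0, 0], [0, 0, 0], [0, 0, 0], [0, 0, 0], [0, 0, 3], [0, 0, 2.5], [0, 0, 0], [0, 0, 0]], "delta_rot": [[0, 0, 0], [0, 0, 0], [0, 0, -0.0935], [0, 0, -0.0935], [0, 0, -0.0935], [0, 0, 0], [0, 0, 0], [0, 0, 0], [0, 0, 0], [0, 0, 0]], "grip": [35, 35, 35, 35, 35, 35, 35, 35, 35, 80]}}

```text
time_s: 11.58
tcp_pos: [0.4634, 0.3142, -0.0264]
ee_rot: [[0.885, 0.466, 0.001], [0.466, -0.885, -0.0], [0.001, 0.001, -1.0]]
wrist_force: [0.4, 0.1, 0.2]
gripper_width: 0.508
gripper_force: 0.0
```

Emit:
{"api": "step_arm", "payload": {"linear": [[0, 0, 0], [0, 0, 0], [0, 0, 0], [0, 0, 0], [0, 0, -15], [0, 0, -20], [0, 0, -25], [0, 0, -25]], "delta_rot": [[0, 0, 0], [0, 0, 0], [0, 0, 0], [0, 0, 0], [0, 0, 0], [0, 0, 0], [0, 0, 0], [0, 0, 0]], "grip": [80, 80, 80, 80, 80, 80, 80, 80]}}

```text
time_s: 12.58
tcp_pos: [0.4632, 0.3141, 0.0601]
ee_rot: [[0.885, 0.466, 0.001], [0.466, -0.885, -0.0], [0.001, 0.0, -1.0]]
wrist_force: [-0.3, -0.3, 0.9]
gripper_width: 0.919
gripper_force: 0.0
```

Run:
```python
from kin import *
import fit
fit.orange=lambda c:((c["img"][:,:,0].astype(int)-c["img"][:,:,2])>15).astype(np.uint8)*255
q=sense();s=capture("scene");print(q["tcp_pos"],np.round(q["joints"],1),q["time_s"])
m=blob(s,(449,268));print(m.sum());print(fit_block([(s,(449,268))],(.463,.3133,.49)))
sd=np.array([12,25,-46,-156,-30,82.])
for lean in(46,47,48):
  U,e=ik1(*tgl(.463,.3133,27.6,.065,lean=lean),sd);G,e2=ik1(*tgl(.463,.3133,27.6,.003,lean=lean),sd);print(lean,U.round(1),e,G.round(1),e2)
  if lean==47: jplan(q["joints"],U,deg=9.8)
```

```text
[0.4632 0.3141 0.0601] [ 50.8  22.7 -18.4   0.  -48.9  67. ] 12.575
979
(array([ 0.4603,  0.315 , 27.6156]), np.float64(28.627066512879658))
46 [  14.8   18.2  -41.7 -148.5  -17.7   68.6] 6.449469120288829e-16 [  12.2   29.5  -49.1 -160.6  -35.2   84.8] 2.8986406032475356e-15
47 [  14.1   18.7  -43.3 -151.   -20.7   71.9] 6.177004197075904e-16 [  11.9   30.2  -49.9 -161.1  -37.6   85.6] 2.3363926815630693e-14
20 lin [[-27.0, -8.3, 18.9], [-24.4, -7.2, 16.7], [-21.7, -6.5, 14.5], [-18.9, -6.2, 12.4], [-16.2, -6.2, 10.4], [-13.6, -6.6, 8.5], [-11.0, -7.3, 6.8], [-8.7, -8.3, 5.4], [-6.5, -9.5, 4.1], [-4.5, -11.0, 3.0], [-2.8, -12.6, 2.2], [-1.3, -14.3, 1.5], [-0.2, -16.1, 1.1], [0.7, -17.9, 0.8], [1.2, -19.7, 0.8], [1.4, -21.5, 0.8], [1.3, -23.1, 1.1], [0.8, -24.6, 1.4], [0.1, -26.0, 1.8], [-0.9, -27.1, 2.2]]
rot [[0.093, -0.031, 0.117], [0.091, -0.026, 0.12], [0.089, -0.021, 0.124], [0.087, -0.016, 0.127], [0.086, -0.011, 0.129], [0.084, -0.006, 0.131], [0.083, -0.002, 0.133], [0.082, 0.003, 0.135], [0.081, 0.007, 0.136], [0.08, 0.01, 0.137], [0.08, 0.013, 0.138], [0.079, 0.016, 0.139], [0.079, 0.019, 0.139], [0.078, 0.021, 0.14], [0.077, 0.023, 0.14], [0.077, 0.024, 0.141], [0.076, 0.025, 0.142], [0.075, 0.026, 0.142], [0.074, 0.027, 0.143], [0.073, 0.027, 0.144]]
path [[0.463, 0.314, 0.06], [0.364, 0.317, 0.007], [0.319, 0.361, 0.002], [0.343, 0.398, 0.021], [0.413, 0.39, 0.043], [0.49, 0.328, 0.052]]
48 [  13.5   19.3  -44.7 -152.8  -23.4   74.3] 2.985307708772977e-14 [  11.7   30.9  -50.7 -161.5  -39.9   86.4] 1.69007038094285e-13
```

Run:
```python
from kin import *
q=sense();j0=np.array(q["joints"]);sd=np.array([12,25,-46,-156,-30,82.])
U,e=ik1(*tgl(.463,.3136,27.6,.065,lean=47),sd)
n=21
J=[j0+(U-j0)*u+np.array([0,-16,0,0,0,0])*np.sin(np.pi*u) for u in np.linspace(0,1,n+1)]
X=[fk(j) for j in J]
rv=[(Ro.from_matrix(a[1]).inv()*Ro.from_matrix(b[1])).as_rotvec() for a,b in zip(X,X[1:])]
dl=[a[1].T@(b[0]-a[0])*1e3 for a,b in zip(X,X[1:])]
print(max(np.degrees(np.linalg.norm(r)) for r in rv))
for k in(0,7,14): print([np.round(d,1).tolist() for d in dl[k:k+7]],[np.round(r,3).tolist() for r in rv[k:k+7]])
print([(x[0]-.037*x[1][:,2]).round(3).tolist() for x in X[::2]], [x[1][:,2].round(2).tolist() for x in X[::4]])
```

```text
9.754940685306316
[[-21.8, -9.4, -3.5], [-19.7, -10.6, -4.5], [-17.8, -11.8, -4.9], [-16.2, -12.7, -4.7], [-14.6, -13.3, -4.1], [-13.1, -13.4, -3.2], [-11.4, -13.2, -2.0]] [[0.105, 0.008, 0.109], [0.105, 0.011, 0.109], [0.104, 0.012, 0.109], [0.102, 0.013, 0.109], [0.1, 0.013, 0.11], [0.097, 0.013, 0.111], [0.093, 0.013, 0.113]]
[[-9.6, -12.7, -0.8], [-7.5, -11.9, 0.5], [-5.0, -11.1, 1.8], [-2.3, -10.3, 3.0], [0.7, -9.6, 4.2], [4.0, -9.4, 5.4], [7.3, -9.5, 6.5]] [[0.089, 0.013, 0.116], [0.084, 0.014, 0.12], [0.079, 0.016, 0.123], [0.074, 0.018, 0.127], [0.069, 0.022, 0.131], [0.064, 0.027, 0.134], [0.061, 0.032, 0.138]]
[[10.6, -10.2, 7.6], [13.6, -11.3, 8.7], [16.2, -13.0, 9.8], [18.2, -15.1, 10.9], [19.6, -17.6, 12.0], [20.1, -20.2, 13.1], [19.7, -22.8, 14.1]] [[0.058, 0.038, 0.14], [0.056, 0.044, 0.142], [0.055, 0.05, 0.144], [0.056, 0.056, 0.145], [0.057, 0.06, 0.145], [0.059, 0.064, 0.145], [0.061, 0.066, 0.145]]
[[0.465, 0.316, 0.101], [0.421, 0.308, 0.109], [0.384, 0.314, 0.122], [0.356, 0.329, 0.139], [0.339, 0.346, 0.155], [0.335, 0.363, 0.169], [0.343, 0.376, 0.176], [0.363, 0.381, 0.173], [0.391, 0.377, 0.16], [0.423, 0.361, 0.134], [0.453, 0.333, 0.098]] [[0.01, 0.0, -1.0], [-0.06, 0.4, -0.91], [0.06, 0.7, -0.71], [0.29, 0.79, -0.54], [0.54, 0.68, -0.5], [0.65, 0.41, -0.63]]
```

Emit:
{"api": "step_arm", "payload": {"linear": [[-21.8, -9.4, -3.5], [-19.7, -10.6, -4.5], [-17.8, -11.8, -4.9], [-16.2, -12.7, -4.7], [-14.6, -13.3, -4.1], [-13.1, -13.4, -3.2], [-11.4, -13.2, -2.0]], "delta_rot": [[0.105, 0.008, 0.109], [0.105, 0.011, 0.109], [0.104, 0.012, 0.109], [0.102, 0.013, 0.109], [0.1, 0.013, 0.11], [0.097, 0.013, 0.111], [0.093, 0.013, 0.113]], "grip": [80, 80, 80, 80, 80, 80, 80]}}

```text
time_s: 13.5
tcp_pos: [0.3449, 0.36, 0.1153]
ee_rot: [[0.95, -0.312, 0.017], [-0.251, -0.728, 0.639], [-0.186, -0.611, -0.769]]
wrist_force: [-0.0, -1.0, -0.6]
gripper_width: 0.92
gripper_force: 0.0
```

Emit:
{"api": "step_arm", "payload": {"linear": [[-9.6, -12.7, -0.8], [-7.5, -11.9, 0.5], [-5.0, -11.1, 1.8], [-2.3, -10.3, 3.0], [0.7, -9.6, 4.2], [4.0, -9.4, 5.4], [7.3, -9.5, 6.5]], "delta_rot": [[0.089, 0.013, 0.116], [0.084, 0.014, 0.12], [0.079, 0.016, 0.123], [0.074, 0.018, 0.127], [0.069, 0.022, 0.131], [0.064, 0.027, 0.134], [0.061, 0.032, 0.138]], "grip": [80, 80, 80, 80, 80, 80, 80]}}

```text
time_s: 14.38
tcp_pos: [0.3775, 0.4083, 0.1509]
ee_rot: [[0.355, -0.833, 0.423], [-0.647, 0.107, 0.755], [-0.674, -0.542, -0.502]]
wrist_force: [0.0, 0.4, -0.1]
gripper_width: 0.916
gripper_force: 0.0
```

```bash
cat > go.py <<'E'
from kin import *
import sys
x,y,yaw,z,n=map(float,sys.argv[1:6]);g=float(sys.argv[6]) if len(sys.argv)>6 else .010
q=sense();j0=np.array(q["joints"]);sd=np.array([12,25,-46,-156,-30,82.])
U,e=ik1(*tgl(x,y,yaw,z,lean=47,g=g),sd);print(q["tcp_pos"],j0.round(1),U.round(1),e,q["time_s"]);jplan(j0,U,mm=n)
E
python3 go.py .463 .3136 27.6 .065 40
```

```text
[0.3775 0.4083 0.1509] [  25.9    6.5  -35.4 -101.6  -30.3   71.4] [  14.1   18.8  -43.3 -151.1  -20.7   72. ] 5.094530130558719e-16 14.375
8 lin [[12.2, -6.7, 9.0], [13.3, -8.7, 8.9], [14.0, -10.7, 8.9], [14.4, -12.8, 9.1], [14.6, -14.8, 9.3], [14.4, -16.8, 9.7], [14.0, -18.6, 10.1], [13.3, -20.3, 10.7]]
rot [[0.044, 0.038, 0.127], [0.045, 0.041, 0.126], [0.047, 0.044, 0.126], [0.048, 0.046, 0.126], [0.05, 0.048, 0.126], [0.051, 0.049, 0.125], [0.053, 0.05, 0.125], [0.054, 0.051, 0.125]]
path [[0.377, 0.408, 0.151], [0.391, 0.406, 0.142], [0.406, 0.402, 0.132], [0.421, 0.396, 0.121], [0.436, 0.387, 0.109], [0.451, 0.375, 0.096], [0.466, 0.362, 0.083], [0.479, 0.346, 0.068], [0.49, 0.328, 0.052]]
```

Emit:
{"api": "step_arm", "payload": {"linear": [[12.2, -6.7, 9.0], [13.3, -8.7, 8.9], [14.0, -10.7, 8.9], [14.4, -12.8, 9.1], [14.6, -14.8, 9.3], [14.4, -16.8, 9.7], [14.0, -18.6, 10.1], [13.3, -20.3, 10.7], [0, 0, 0]], "delta_rot": [[0.044, 0.038, 0.127], [0.045, 0.041, 0.126], [0.047, 0.044, 0.126], [0.048, 0.046, 0.126], [0.05, 0.048, 0.126], [0.051, 0.049, 0.125], [0.053, 0.05, 0.125], [0.054, 0.051, 0.125], [0, 0, 0]], "grip": [80, 80, 80, 80, 80, 80, 80, 80, 80]}}

```text
time_s: 15.5
tcp_pos: [0.4906, 0.3277, 0.0509]
ee_rot: [[-0.603, -0.466, 0.648], [-0.32, 0.885, 0.338], [-0.731, -0.003, -0.683]]
wrist_force: [-0.3, -0.6, 0.3]
gripper_width: 0.917
gripper_force: 0.0
```

```bash
python3 go.py .463 .3136 27.6 .003 16
python3 - <<'E'
from kin import *
s=capture("scene");t=capture("top")
a=cv2.resize(s["img"][190:310,400:520],(500,500),interpolation=cv2.INTER_CUBIC)[:,:,::-1];b=cv2.resize(t["img"][200:300,180:260],(300,375),interpolation=cv2.INTER_CUBIC)[:,:,::-1]
im=np.zeros((500,800,3),np.uint8);im[:,:500]=a;im[:375,500:]=b;cv2.imwrite("pics/g2.png",im)
E
```

```text
[0.4906 0.3277 0.0509] [  14.    18.9  -43.4 -151.2  -20.8   72.4] [  12.    30.2  -49.9 -161.1  -37.5   85.6] 2.351595510327928e-14 15.5
5 lin [[9.0, 3.2, 9.3], [8.8, 1.5, 8.8], [8.8, -0.1, 8.3], [8.9, -1.6, 7.9], [9.1, -3.1, 7.4]]
rot [[-0.009, 0.001, 0.002], [-0.004, -0.0, 0.002], [-0.0, -0.001, 0.001], [0.004, -0.001, 0.0], [0.008, -0.0, -0.001]]
path [[0.491, 0.328, 0.051], [0.49, 0.331, 0.038], [0.489, 0.332, 0.025], [0.489, 0.332, 0.013], [0.49, 0.331, 0.002], [0.49, 0.328, -0.01]]
```

View pics/g2.png

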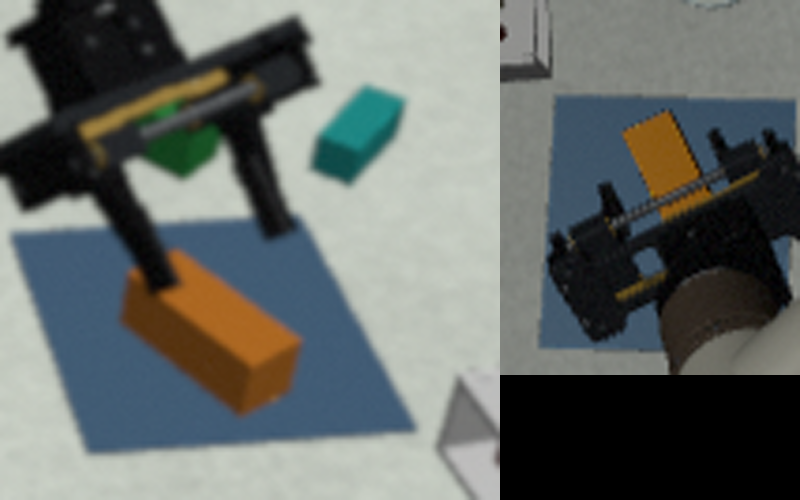

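The crop shows the leaning fingers straddling the turned block (its middle at crop (210,330)), with the tips on either side. I'll descend and grip.

Emit:
{"api": "step_arm", "payload": {"linear": [[8.9, 0, 8.3], [8.9, 0, 8.3], [8.9, 0, 8.3], [8.9, 0, 8.3], [8.7, 0, 8.2], [0, 0, 0], [0, 0, 0], [0, 0, 0], [0, 0, 0], [0, 0, 0]], "delta_rot": [[0, 0, 0], [0, 0, 0], [0, 0, 0], [0, 0, 0], [0, 0, 0], [0, 0, 0], [0, 0, 0], [0, 0, 0], [0, 0, 0], [0, 0, 0]], "grip": [80, 80, 80, 80, 80, 35, 35, 35, 35, 35]}}

```text
time_s: 16.85
tcp_pos: [0.4902, 0.328, -0.0095]
ee_rot: [[-0.603, -0.466, 0.648], [-0.32, 0.885, 0.339], [-0.731, -0.003, -0.683]]
wrist_force: [-0.5, 0.9, 0.9]
gripper_width: 0.461
gripper_force: 30.0
```

Emit:
{"api": "step_arm", "payload": {"linear": [[0, 0, 0], [-3, 0, -3], [-9, 0, -8.4], [-9, 0, -8.4], [-9, 0, -8.4], [-8.4, 0, -8]], "delta_rot": [[0, 0, 0], [0, 0, 0], [0, 0, 0], [0, 0, 0], [0, 0, 0], [0, 0, 0]], "grip": [35, 35, 35, 35, 35, 35]}}

```text
time_s: 17.6
tcp_pos: [0.4884, 0.327, 0.0419]
ee_rot: [[-0.607, -0.465, 0.645], [-0.321, 0.885, 0.336], [-0.727, -0.003, -0.687]]
wrist_force: [-0.9, -0.1, -3.8]
gripper_width: 0.459
gripper_force: 30.0
```

```bash
python3 go.py .535 .0167 -4.8 .06 25; python3 -c "
from kin import *
q=sense();print(q['wrist_force'],q['gripper_force'],q['gripper_width'])"
```

```text
[0.4884 0.327  0.0419] [  13.6   20.2  -44.7 -153.2  -22.9   75. ] [ -20.    18.4  -47.2 -151.9  -24.1   74.6] 7.105255320347191e-16 17.6
14 lin [[-0.5, -23.8, 0.2], [-0.5, -23.7, 0.2], [-0.5, -23.6, 0.2], [-0.5, -23.6, 0.2], [-0.5, -23.5, 0.1], [-0.6, -23.4, 0.1], [-0.6, -23.4, 0.1], [-0.6, -23.3, 0.1], [-0.6, -23.2, 0.1], [-0.6, -23.2, 0.1], [-0.6, -23.1, 0.1], [-0.6, -23.0, 0.1], [-0.6, -23.0, 0.1], [-0.6, -22.9, 0.1]]
rot [[0.029, -0.0, 0.028], [0.029, -0.0, 0.028], [0.029, -0.0, 0.028], [0.029, -0.0, 0.028], [0.029, -0.0, 0.028], [0.029, -0.0, 0.028], [0.029, -0.0, 0.028], [0.029, -0.0, 0.028], [0.029, -0.0, 0.028], [0.029, -0.0, 0.028], [0.029, -0.0, 0.028], [0.029, -0.0, 0.028], [0.029, -0.0, 0.028], [0.029, -0.0, 0.028]]
path [[0.488, 0.327, 0.042], [0.51, 0.285, 0.043], [0.529, 0.242, 0.043], [0.544, 0.197, 0.044], [0.555, 0.152, 0.045], [0.562, 0.106, 0.045], [0.566, 0.06, 0.046], [0.566, 0.014, 0.047]]
[-0.8911 -0.1424 -3.812 ] 29.977351846173406 0.45880406350532993
```

Emit:
{"api": "step_arm", "payload": {"linear": [[-0.7, -33.2, 0.3], [-0.7, -33.1, 0.3], [-0.7, -33, 0.2], [-0.7, -32.9, 0.2], [-0.8, -32.8, 0.2], [-0.8, -32.6, 0.2], [-0.8, -32.5, 0.2], [-0.8, -32.4, 0.2], [-0.8, -32.2, 0.2], [-0.8, -32.1, 0.2]], "delta_rot": [[0.041, 0, 0.039], [0.041, 0, 0.039], [0.041, 0, 0.039], [0.041, 0, 0.039], [0.041, 0, 0.039], [0.041, 0, 0.039], [0.041, 0, 0.039], [0.041, 0, 0.039], [0.041, 0, 0.039], [0.041, 0, 0.039]], "grip": [35, 35, 35, 35, 35, 35, 35, 35, 35, 35]}}

```text
time_s: 18.85
tcp_pos: [0.5688, 0.0145, 0.0459]
ee_rot: [[-0.684, 0.084, 0.725], [0.058, 0.996, -0.06], [-0.727, 0.002, -0.686]]
wrist_force: [-0.5, 0.8, -3.1]
gripper_width: 0.459
gripper_force: 30.0
```

Emit:
{"api": "step_arm", "payload": {"linear": [[0, 0, 0], [0, 0, 0]], "delta_rot": [[0, 0, 0], [0, 0, 0]], "grip": [35, 35]}}

```text
time_s: 19.1
tcp_pos: [0.5694, 0.0158, 0.0465]
ee_rot: [[-0.682, 0.081, 0.726], [0.057, 0.997, -0.058], [-0.729, 0.002, -0.685]]
wrist_force: [0.4, 0.3, -3.7]
gripper_width: 0.455
gripper_force: 30.0
```

Run:
```python
from kin import *
import fit
fit.orange=lambda c:((c["img"][:,:,0].astype(int)-c["img"][:,:,2])>15).astype(np.uint8)*255
q=sense();p=np.array(q["tcp_pos"]);R=np.array(q["ee_rot"]);print(p,q["time_s"]);print(R)
# implied block pose
gp=p-.056*R[:,2];fw=-R[:,0];yaw=np.degrees(np.arctan2(R[1,1],R[0,1]))-90;print("yaw",yaw,"lean",np.degrees(np.arccos(-R[2,2])),"ctr",gp+Rz(np.radians(yaw))@np.array([.010,0,-.025]))
s=capture("scene");t=capture("top")
a=cv2.resize(s["img"][260:360,280:400],(480,400),interpolation=cv2.INTER_CUBIC)[:,:,::-1];b=cv2.resize(t["img"][150:250,295:375],(320,400),interpolation=cv2.INTER_CUBIC)[:,:,::-1]
cv2.imwrite("pics/f1.png",np.hstack([a,b]))
```

```text
[0.5694 0.0158 0.0465] 19.1
[[-0.6824  0.0811  0.7265]
 [ 0.0568  0.9967 -0.0579]
 [-0.7288  0.0018 -0.6848]]
yaw -4.650355418753065 lean 46.78293118354236 ctr [0.5387 0.0183 0.0598]
```

View pics/f1.png

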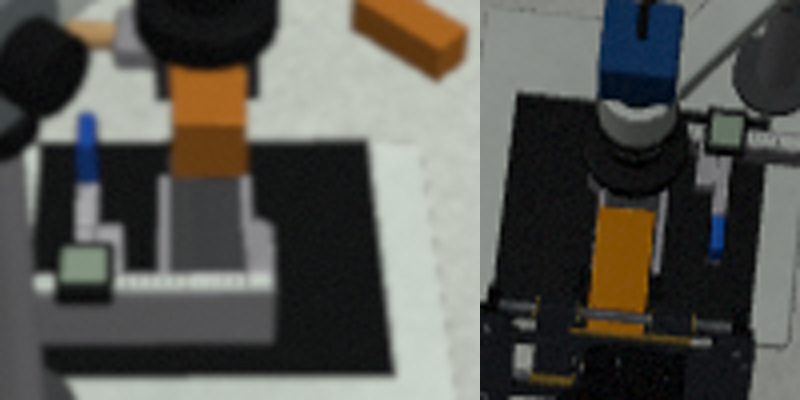

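```bash
cat > lat.py <<'E'
from kin import *
def run(x_end, rows_b, rows_p, sx=(.604,.011)):
    s=capture("scene");im=s["img"].astype(float)
    def cross(f,th):  # subpixel crossings
        i=np.nonzero((f[:-1]-th)*(f[1:]-th)<0)[0];return i+(th-f[i])/(f[i+1]-f[i]),np.sign(f[i+1]-f[i])
    E=[]
    for r in rows_b:
        f=im[r,300:360,0]-im[r,300:360,2];c,g=cross(f,f.max()/2)
        L=c[g>0][0]+300;Rr=c[g<0][-1]+300
        w=[]
        for u in(L,Rr):
            o,d=ray(s,(u,r));w.append(o+d*(x_end-o[0])/d[0])
        E.append((w[0]+w[1])/2);wd=np.linalg.norm(w[1]-w[0])
    print("block mid",np.mean(E,0),"sd",np.std(E,0),"width",wd)
    P=[]
    for r in rows_p:
        f=im[r,310:355].mean(1);print(r,f.round(0).astype(int).tolist())
    return s
if __name__=="__main__": run(.5885,range(294,302),range(306,328,4))
E
python3 lat.py
```

```text
block mid [0.5885 0.0152 0.0794] sd [0.     0.0002 0.0068] width 0.04095342427728681
306 [19, 20, 18, 17, 19, 20, 17, 22, 31, 75, 125, 132, 101, 70, 62, 63, 63, 62, 61, 58, 59, 60, 60, 60, 60, 61, 62, 62, 61, 79, 119, 136, 104, 51, 22, 20, 19, 20, 18, 19, 18, 20, 18, 20, 17]
310 [20, 19, 18, 19, 22, 19, 20, 18, 32, 77, 124, 132, 102, 71, 62, 63, 64, 62, 62, 59, 60, 60, 61, 61, 62, 62, 63, 60, 63, 76, 111, 132, 107, 56, 27, 20, 20, 22, 21, 22, 21, 19, 17, 20, 21]
314 [19, 21, 20, 20, 20, 21, 19, 21, 31, 75, 125, 131, 101, 70, 62, 63, 63, 64, 63, 61, 60, 62, 62, 62, 61, 62, 63, 64, 63, 74, 107, 132, 120, 90, 74, 57, 42, 26, 20, 20, 21, 19, 23, 21, 20]
318 [106, 52, 23, 21, 19, 18, 19, 22, 41, 87, 129, 132, 100, 71, 62, 65, 65, 63, 62, 60, 61, 61, 62, 63, 61, 62, 64, 63, 63, 65, 86, 122, 136, 137, 138, 139, 134, 118, 78, 38, 20, 19, 17, 20, 21]
322 [106, 56, 22, 21, 17, 21, 18, 20, 41, 88, 130, 132, 102, 70, 63, 63, 64, 62, 62, 60, 62, 61, 61, 62, 62, 63, 63, 63, 64, 64, 75, 104, 127, 136, 137, 138, 138, 136, 99, 48, 22, 19, 19, 20, 17]
326 [115, 62, 29, 24, 23, 23, 24, 23, 43, 88, 130, 132, 100, 71, 65, 64, 66, 65, 65, 63, 63, 63, 63, 64, 63, 65, 66, 64, 65, 64, 71, 97, 127, 140, 145, 145, 144, 134, 95, 44, 24, 21, 19, 19, 19]
```

Run:
```python
from kin import *
s=capture("scene");im=s["img"].astype(float).mean(2)
L=[];Rr=[]
for r in range(305,327):
    f=im[r,318:346];th=97
    i=[k for k in range(27) if f[k]>th>=f[k+1]][0];L.append(at_z(s,(318+i+(f[i]-th)/(f[i]-f[i+1]),r),.044))
    if r<313:
        k=[k for k in range(14,27) if f[k]<th<=f[k+1]][0];Rr.append(at_z(s,(318+k+(th-f[k])/(f[k+1]-f[k]),r),.044))
L=np.array(L);Rr=np.array(Rr)
a=np.polyfit(L[:,0],L[:,1],1);print("R side",a,np.degrees(np.arctan(a[0])),L[[0,-1]])
b=np.polyfit(Rr[:,0],Rr[:,1],1);print("L side",np.degrees(np.arctan(b[0])),Rr[[0,-1]])
x=.5885
print("right y at .5885",np.polyval(a,x),"left",np.polyval(b,x), "mid",(np.polyval(a,x)+np.polyval(b,x))/2)
```

```text
R side [-0.0889  0.0456] -5.08162677540968 [[ 0.5736 -0.0055  0.044 ]
 [ 0.6341 -0.0107  0.044 ]]
L side -5.125535813063648 [[0.5773 0.0323 0.044 ]
 [0.598  0.0303 0.044 ]]
right y at .5885 -0.006716436246852975 left 0.03108079415191102 mid 0.012182178952529023
```

Emit:
{"api": "step_arm", "payload": {"linear": [[0, -3.2, 0], [3.65, 0, 3.4], [2.9, 0, 2.75], [0, 0, 0]], "delta_rot": [[0.0088, -0.003, 0.0021], [0, 0, 0], [0, 0, 0], [0, 0, 0]], "grip": [35, 35, 35, 35]}}

```text
time_s: 19.8
tcp_pos: [0.5696, 0.0123, 0.0372]
ee_rot: [[-0.68, 0.09, 0.728], [0.06, 0.996, -0.067], [-0.731, -0.002, -0.682]]
wrist_force: [0.6, 0.3, -3.6]
gripper_width: 0.451
gripper_force: 30.0
```

```bash
cat > st.py <<'E'
from kin import *
q=sense();p=np.array(q["tcp_pos"]);R=np.array(q["ee_rot"])
gp=p-.056*R[:,2];yaw=np.degrees(np.arctan2(R[1,1],R[0,1]))-90
print("t",q["time_s"],"yaw %.2f lean %.2f roll %.4f"%(yaw,np.degrees(np.arcsin(-R[2,0])),R[2,1]),"ctr",gp+Rz(np.radians(yaw))@np.array([.010,0,-.025]),"F",np.array(q["wrist_force"]).round(1),"M",np.array(q["moment"]).round(2),"w",q["gripper_width"]*87)
f=np.array([np.cos(np.radians(-5.1)),np.sin(np.radians(-5.1)),0]);print("tool fwd",R.T@f,"down",R.T@[0,0,-1.])
E
python3 st.py
```

```text
t 19.8 yaw -5.15 lean 46.97 roll -0.0021 ctr [0.5388 0.0151 0.0504] F [ 0.6  0.3 -3.6] M [ 0.2   2.23 -0.01] w 39.2796677571025
tool fwd [-0.6824  0.0008  0.731 ] down [0.731  0.0021 0.6824]
```

Emit:
{"api": "step_arm", "payload": {"linear": [[2.9, 0, 2.7], [0.7, 0, 0.7], [0.7, 0, 0.7], [0, 0, 0]], "delta_rot": [[0, 0, 0], [0, 0, 0], [0, 0, 0], [0, 0, 0]], "grip": [35, 35, 35, 35]}}

```text
time_s: 20.3
tcp_pos: [0.5702, 0.0122, 0.0322]
ee_rot: [[-0.678, 0.089, 0.729], [0.059, 0.996, -0.067], [-0.732, -0.003, -0.681]]
wrist_force: [-0.1, -0.5, -3.1]
gripper_width: 0.461
gripper_force: 30.0
```

Emit:
{"api": "step_arm", "payload": {"linear": [[0.7, 0, 0.7], [0.35, 0, 0.35], [0, 0, 0]], "delta_rot": [[0, 0, 0], [0, 0, 0], [0, 0, 0]], "grip": [35, 35, 35]}}

```text
time_s: 20.68
tcp_pos: [0.5706, 0.0122, 0.0316]
ee_rot: [[-0.677, 0.089, 0.731], [0.059, 0.996, -0.067], [-0.734, -0.003, -0.679]]
wrist_force: [-4.6, 0.0, 3.4]
gripper_width: 0.459
gripper_force: 30.0
```

Emit:
{"api": "step_arm", "payload": {"linear": [[0.5, 0, 0.5], [0.3, 0, 0.3], [0, 0, 0]], "delta_rot": [[0, 0, 0], [0, 0, 0], [0, 0, 0]], "grip": [35, 35, 35]}}

```text
time_s: 21.05
tcp_pos: [0.5706, 0.0122, 0.0315]
ee_rot: [[-0.675, 0.089, 0.732], [0.058, 0.996, -0.068], [-0.735, -0.003, -0.678]]
wrist_force: [-11.4, -3.0, 13.5]
gripper_width: 0.461
gripper_force: 30.0
```

```bash
python3 st.py
```

```text
t 21.05 yaw -5.12 lean 47.35 roll -0.0028 ctr [0.5395 0.0151 0.0445] F [-11.4  -3.   13.5] M [-0.59  0.75 -0.85] w 40.09201795490163
tool fwd [-0.6776  0.0004  0.7355] down [0.7355 0.0028 0.6775]
```

Emit:
{"api": "step_arm", "payload": {"linear": [[-2.0, 0, 2.2], [-2.0, 0, 2.2], [-2.0, 0, 2.2], [-2.0, 0, 2.2]], "delta_rot": [[0, 0, 0], [0, 0, 0], [0, 0, 0], [0, 0, 0]], "grip": [35, 35, 35, 35]}}

```text
time_s: 21.55
tcp_pos: [0.5811, 0.0126, 0.0316]
ee_rot: [[-0.675, 0.086, 0.733], [0.056, 0.996, -0.065], [-0.736, -0.003, -0.677]]
wrist_force: [-17.4, 0.8, 20.2]
gripper_width: 0.455
gripper_force: 30.0
```

```bash
python3 st.py
```

```text
t 21.55 yaw -4.95 lean 47.35 roll -0.0030 ctr [0.55   0.0154 0.0446] F [-17.4   0.8  20.2] M [ 0.    0.46 -0.17] w 39.56501951284012
tool fwd [-0.6775 -0.0027  0.7356] down [0.7356 0.003  0.6775]
```

Emit:
{"api": "step_arm", "payload": {"linear": [[-2.1, -0.4, 2.1], [-2.1, -0.4, 2.1], [-2.1, -0.4, 2.1], [-2.1, -0.4, 2.1]], "delta_rot": [[0.001, 0, 0.001], [0.001, 0, 0.001], [0, 0, 0], [0, 0, 0]], "grip": [35, 35, 35, 35]}}

```text
time_s: 22.05
tcp_pos: [0.5922, 0.0105, 0.0317]
ee_rot: [[-0.676, 0.088, 0.732], [0.058, 0.996, -0.067], [-0.735, -0.003, -0.678]]
wrist_force: [-16.3, 3.5, 20.0]
gripper_width: 0.455
gripper_force: 30.0
```

```bash
python3 st.py
```

```text
t 22.05 yaw -5.05 lean 47.29 roll -0.0029 ctr [0.5612 0.0133 0.0447] F [-16.3   3.5  20. ] M [0.57 0.74 0.4 ] w 39.62380392211319
tool fwd [-0.6783 -0.0008  0.7348] down [0.7348 0.0029 0.6783]
```

Emit:
{"api": "step_arm", "payload": {"linear": [[-2.15, -0.1, 2.1], [-2.1, -0.1, 2.15], [-2.1, -0.1, 2.15], [-2.1, -0.1, 2.15]], "delta_rot": [[0, 0, 0], [0, 0, 0], [0, 0, 0], [0, 0, 0]], "grip": [35, 35, 35, 35]}}

```text
time_s: 22.55
tcp_pos: [0.6043, 0.0085, 0.0317]
ee_rot: [[-0.677, 0.089, 0.731], [0.058, 0.996, -0.067], [-0.734, -0.003, -0.679]]
wrist_force: [-14.1, 3.1, 17.3]
gripper_width: 0.457
gripper_force: 30.0
```

```bash
python3 st.py
```

```text
t 22.55 yaw -5.12 lean 47.22 roll -0.0029 ctr [0.5733 0.0114 0.0447] F [-14.1   3.1  17.3] M [0.36 1.05 0.16] w 39.74652344873648
tool fwd [-0.6792  0.0003  0.734 ] down [0.734  0.0029 0.6792]
```

Emit:
{"api": "step_arm", "payload": {"linear": [[-2.1, 0, 2.15], [-2.05, 0, 2.15], [-2.1, 0, 2.15], [-2.05, 0, 2.2]], "delta_rot": [[0, 0, 0], [0, 0, 0], [0, 0, 0], [0, 0, 0]], "grip": [35, 35, 35, 35]}}

```text
time_s: 23.05
tcp_pos: [0.6164, 0.0071, 0.0317]
ee_rot: [[-0.677, 0.09, 0.73], [0.059, 0.996, -0.068], [-0.734, -0.003, -0.68]]
wrist_force: [-13.4, 1.7, 15.3]
gripper_width: 0.457
gripper_force: 30.0
```

```bash
python3 st.py
python3 - <<'E'
from kin import *
s=capture("scene");t=capture("top")
a=cv2.resize(s["img"][270:350,290:370],(480,480),interpolation=cv2.INTER_CUBIC)[:,:,::-1];b=cv2.resize(t["img"][155:245,305:365],(320,480),interpolation=cv2.INTER_CUBIC)[:,:,::-1]
cv2.imwrite("pics/f2.png",np.clip(np.hstack([a,b]).astype(float)*1.5,0,255).astype(np.uint8))
E
```

```text
t 23.05 yaw -5.15 lean 47.19 roll -0.0029 ctr [0.5854 0.01   0.0447] F [-13.4   1.7  15.3] M [0.26 1.29 0.03] w 39.775303719386365
tool fwd [-0.6796  0.0008  0.7336] down [0.7336 0.0029 0.6796]
```

View pics/f2.png

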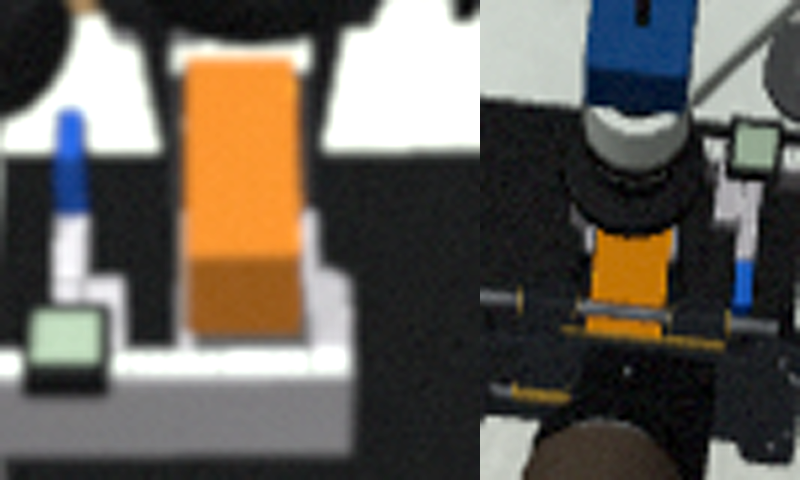

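The block lies between the jaws: its right edge at crop 302, with the fixed jaw face at about 307. A strip of platen still shows before the beam. I'll continue carefully.

Emit:
{"api": "step_arm", "payload": {"linear": [[-2.1, 0, 2.2], [-2.1, 0, 2.2], [-2.1, 0, 2.2], [-1.4, 0, 1.45]], "delta_rot": [[0, 0, 0], [0, 0, 0], [0, 0, 0], [0, 0, 0]], "grip": [35, 35, 35, 35]}}

```text
time_s: 23.65
tcp_pos: [0.6279, 0.0058, 0.0317]
ee_rot: [[-0.677, 0.09, 0.73], [0.059, 0.996, -0.068], [-0.734, -0.003, -0.68]]
wrist_force: [-10.6, 1.3, 12.0]
gripper_width: 0.457
gripper_force: 30.0
```

Emit:
{"api": "step_arm", "payload": {"linear": [[-0.7, 0, 0.75], [-0.7, 0, 0.75], [-0.7, 0, 0.75]], "delta_rot": [[0, 0, 0], [0, 0, 0], [0, 0, 0]], "grip": [35, 35, 35]}}

```text
time_s: 24.02
tcp_pos: [0.6309, 0.0055, 0.0317]
ee_rot: [[-0.677, 0.09, 0.73], [0.059, 0.996, -0.068], [-0.733, -0.003, -0.68]]
wrist_force: [-11.1, 1.5, 12.1]
gripper_width: 0.462
gripper_force: 30.0
```

```bash
python3 st.py
```

```text
t 24.025 yaw -5.19 lean 47.18 roll -0.0028 ctr [0.5999 0.0084 0.0448] F [-11.1   1.5  12.1] M [0.3  1.4  0.03] w 40.15105529544132
tool fwd [-0.6797  0.0015  0.7334] down [0.7334 0.0028 0.6797]
```

Emit:
{"api": "step_arm", "payload": {"linear": [[-0.6, 0, 0.85], [-0.65, 0, 0.8], [-0.7, 0, 0.75]], "delta_rot": [[0, 0, 0], [0, 0, 0], [0, 0, 0]], "grip": [35, 35, 35]}}

```text
time_s: 24.4
tcp_pos: [0.6339, 0.0053, 0.0317]
ee_rot: [[-0.677, 0.09, 0.731], [0.059, 0.996, -0.068], [-0.734, -0.003, -0.679]]
wrist_force: [-11.6, 0.6, 14.0]
gripper_width: 0.457
gripper_force: 30.0
```

Emit:
{"api": "step_arm", "payload": {"linear": [[-0.65, 0, 0.8], [-0.7, 0, 0.75]], "delta_rot": [[0, 0, 0], [0, 0, 0]], "grip": [35, 35]}}

```text
time_s: 24.65
tcp_pos: [0.6347, 0.0052, 0.0316]
ee_rot: [[-0.678, 0.09, 0.73], [0.059, 0.996, -0.068], [-0.733, -0.003, -0.68]]
wrist_force: [-21.8, -1.9, 23.6]
gripper_width: 0.454
gripper_force: 30.0
```

Emit:
{"api": "step_arm", "payload": {"linear": [[-0.7, 0, 0.5], [0, 0, 0]], "delta_rot": [[0, 0, 0], [0, 0, 0]], "grip": [35, 35]}}

```text
time_s: 24.9
tcp_pos: [0.6347, 0.0052, 0.0316]
ee_rot: [[-0.678, 0.09, 0.729], [0.059, 0.996, -0.068], [-0.732, -0.003, -0.681]]
wrist_force: [-22.1, -1.1, 21.9]
gripper_width: 0.458
gripper_force: 30.0
```

```bash
python3 st.py
```

```text
t 24.9 yaw -5.16 lean 47.09 roll -0.0031 ctr [0.6038 0.0081 0.0447] F [-22.1  -1.1  21.9] M [-0.41  1.33 -0.67] w 39.824917024391524
tool fwd [-0.6809  0.0011  0.7324] down [0.7324 0.0031 0.6809]
```

Emit:
{"api": "step_arm", "payload": {"linear": [[0.4, 0, -0.5], [0, 0, 0], [0, 0, 0], [0, 0, 0], [0, 0, 0], [0, 0, -4], [0, 0, -8], [0, 0, -14], [0, 0, -18], [0, 0, -18]], "delta_rot": [[0, 0, 0], [0, 0, 0], [0, 0, 0], [0, 0, 0], [0, 0, 0], [0, 0, 0], [0, 0, 0], [0, 0, 0], [0, 0, 0], [0, 0, 0]], "grip": [35, 52, 52, 52, 52, 52, 52, 52, 52, 52]}}

```text
time_s: 26.15
tcp_pos: [0.5909, 0.0081, 0.0732]
ee_rot: [[-0.679, 0.093, 0.729], [0.062, 0.996, -0.07], [-0.732, -0.003, -0.681]]
wrist_force: [0.2, 1.1, -0.0]
gripper_width: 0.599
gripper_force: 0.0
```

```bash
python3 st.py
python3 - <<'E'
from kin import *
import fit
s=capture("scene");t=capture("top")
for l in("jaw_lug",):
  print([(np.round(r["point"],1),round(r["score"],2)) for r in landmark_of("top",l)],[(np.round(r["point"],1),round(r["score"],2)) for r in landmark_of("scene",l)])
# blue lug pixels
for n,c,sl in(("top",t,(slice(185,215),slice(335,375))),("scene",s,(slice(285,310),slice(292,312)))):
    im=c["img"][sl].astype(int);m=(im[:,:,2]-im[:,:,0])>40;ys,xs=np.nonzero(m)
    print(n,xs.min()+sl[1].start,xs.max()+sl[1].start,ys.min()+sl[0].start,ys.max()+sl[0].start,xs.mean()+sl[1].start,ys.mean()+sl[0].start)
a=cv2.resize(s["img"][270:350,290:370],(480,480),interpolation=cv2.INTER_CUBIC)[:,:,::-1];b=cv2.resize(t["img"][155:245,305:365],(320,480),interpolation=cv2.INTER_CUBIC)[:,:,::-1]
cv2.imwrite("pics/f3.png",np.clip(np.hstack([a,b]).astype(float)*1.5,0,255).astype(np.uint8))
# seat-based prediction for lug at readings
yaw=-5.1;S=np.array([.604,.0092,.044])
for r in(0,.01,.02,.03):
    P=S+Rz(np.radians(yaw))@np.array([-.023,-.039-r,.046]);print(r,P,proj(t,P),proj(s,P))
E
```

```text
t 26.15 yaw -5.34 lean 47.06 roll -0.0026 ctr [0.56   0.011  0.0863] F [ 0.2  1.1 -0. ] M [0.23 1.42 0.04] w 52.079800758754075
tool fwd [-0.6813  0.0042  0.732 ] down [0.732  0.0026 0.6813]
[(array([353.1, 210.1]), 0.79)] [(array([299.6, 294. ]), 0.76), (array([310. , 274.3]), 0.42)]
top 352 355 204 214 353.7142857142857 209.02857142857144
scene 299 304 288 305 301.1686746987952 296.90361445783134
0 [ 0.5776 -0.0276  0.09  ] [346.4304 207.5309] [311.5769 291.6737]
0.01 [ 0.5767 -0.0376  0.09  ] [349.9625 207.9172] [306.8449 291.7048]
0.02 [ 0.5758 -0.0475  0.09  ] [353.4956 208.3036] [302.1146 291.7359]
0.03 [ 0.575  -0.0575  0.09  ] [357.0294 208.6901] [297.3859 291.767 ]
```

View pics/f3.png

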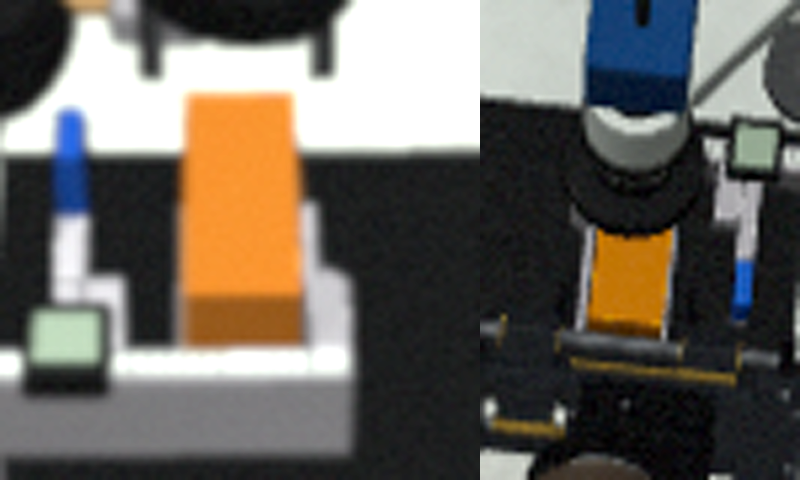

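The block is home against the beam at crop (240,345), released, with the fingers clear at (150,75) and (322,75). The lug at (70,160) puts the jaw reading at about 0.021.

```bash
cat > lug.py <<'E'
from kin import *
np.set_printoptions(precision=1,suppress=True)
S=np.array([.604,.0092,.044]);YW=-5.1
def tip(x,y,z,lean=47,yaw=YW):
    R=toolR(yaw,lean)@FL; return S+Rz(np.radians(YW))@np.array([x,y,z])+.037*R[:,2],R
if __name__=="__main__":
    q=sense();j=np.array(q["joints"]);print(j)
    for lean in(47,):
        J=[j]
        for w in((-.07,0,.078),(-.07,-.095,.078),(-.025,-.095,.050),(-.023,-.095,.028),(-.023,-.065,.028)):
            x,e=ik1(*tip(*w,lean=lean),J[-1]);print(w,x,"%.4f"%e,"mar %.1f"%min(np.minimum(x-LO,HI-x)));J.append(x)
        for a,b in zip(J,J[1:]): jplan(a,b,mm=25)
E
python3 lug.py
```

```text
[ -16.4   15.2  -38.7 -142.7  -13.3   61.1]
(-0.07, 0, 0.078) [ -14.3   10.   -39.3 -135.7   -9.1   52.2] 0.0229 mar 0.0
(-0.07, -0.095, 0.078) [-16.9  10.2 -33.3 -99.7  -9.1  17.7] 0.0559 mar 0.0
(-0.025, -0.095, 0.05) [ -17.1   16.2  -28.9 -104.6   -9.1   22.9] 0.0253 mar 0.0
(-0.023, -0.095, 0.028) [ -20.2   18.7  -29.9 -112.4  -11.9   33.3] 0.0000 mar 2.8
(-0.023, -0.065, 0.028) [ -20.5   19.1  -32.9 -124.9  -13.7   46.3] 0.0000 mar 4.5
2 lin [[4.1, 2.9, -18.3], [3.8, 0.5, -17.8]]
rot [[-0.001, -0.003, -0.0], [0.003, -0.005, 0.0]]
path [[0.592, 0.009, 0.074], [0.576, 0.013, 0.083], [0.561, 0.015, 0.092]]
5 lin [[3.8, -15.1, 0.8], [2.8, -17.5, 0.8], [1.5, -19.7, 0.7], [0.0, -21.8, 0.5], [-1.7, -23.7, 0.3]]
rot [[-0.006, -0.007, 0.0], [-0.004, -0.005, 0.0], [-0.002, -0.004, -0.0], [0.0, -0.002, -0.0], [0.002, -0.001, -0.0]]
path [[0.561, 0.015, 0.092], [0.558, 0.0, 0.089], [0.555, -0.017, 0.086], [0.553, -0.037, 0.085], [0.551, -0.059, 0.084], [0.55, -0.082, 0.085]]
3 lin [[-5.2, 0.3, 15.9], [-4.8, 0.3, 16.2], [-4.4, 0.2, 16.4]]
rot [[0.001, 0.005, -0.0], [0.001, 0.005, -0.0], [0.001, 0.005, -0.0]]
path [[0.55, -0.082, 0.085], [0.566, -0.083, 0.079], [0.581, -0.084, 0.072], [0.596, -0.085, 0.064]]
1 lin [[10.3, -0.0, 14.0]]
rot [[0.0, 0.014, 0.0]]
path [[0.596, -0.085, 0.064], [0.6, -0.086, 0.047]]
2 lin [[1.0, 16.4, -0.1], [-1.0, 13.6, 0.1]]
rot [[-0.002, 0.0, 0.0], [0.002, -0.0, -0.0]]
path [[0.6, -0.086, 0.047], [0.6, -0.069, 0.046], [0.602, -0.056, 0.047]]
```

```bash
cat > lug2.py <<'E'
from lug import *
q=sense();j=np.array(q["joints"])
for lean in(54,):
    J=[j]
    for w in((-.065,.002,.058,50),(-.07,0,.05,lean),(-.07,-.095,.04,lean),(-.026,-.095,.030,lean),(-.026,-.060,.030,lean)):
        x,e=ik1(*tip(*w[:3],lean=w[3]),J[-1]);print(w,x,"%.4f"%e,"mar %.1f"%min(np.minimum(x-LO,HI-x)));J.append(x)
    for a,b in zip(J,J[1:]): jplan(a,b,mm=25)
E
python3 lug2.py
```

```text
(-0.065, 0.002, 0.058, 50) [ -19.8   14.5  -46.9 -150.4  -23.2   72. ] 0.0000 mar 14.0
(-0.07, 0, 0.05, 54) [ -22.8   18.7  -53.2 -155.9  -37.    81. ] 0.0000 mar 8.0
(-0.07, -0.095, 0.04, 54) [ -34.5   19.   -45.5 -133.8  -33.5   67.4] 0.0000 mar 15.8
(-0.026, -0.095, 0.03, 54) [ -31.7   22.8  -41.3 -137.3  -32.3   68.5] 0.0000 mar 20.0
(-0.026, -0.06, 0.03, 54) [ -28.4   23.3  -44.6 -145.6  -34.5   74.7] 0.0000 mar 16.7
2 lin [[8.1, 3.8, -10.5], [5.4, -0.1, -11.1]]
rot [[-0.009, -0.022, 0.0], [0.004, -0.027, -0.0]]
path [[0.592, 0.009, 0.074], [0.58, 0.014, 0.075], [0.568, 0.014, 0.078]]
2 lin [[4.3, 1.3, 1.5], [2.4, -3.3, -0.4]]
rot [[-0.007, -0.034, 0.0], [0.007, -0.036, -0.001]]
path [[0.568, 0.014, 0.078], [0.566, 0.016, 0.074], [0.564, 0.013, 0.072]]
5 lin [[-0.8, -15.4, 2.4], [0.4, -17.2, 1.8], [1.6, -19.0, 1.1], [2.7, -20.8, 0.4], [3.9, -22.6, -0.3]]
rot [[-0.005, -0.004, 0.003], [-0.003, -0.002, 0.001], [-0.0, -0.0, -0.0], [0.002, 0.002, -0.001], [0.005, 0.004, -0.003]]
path [[0.564, 0.013, 0.072], [0.565, -0.003, 0.071], [0.565, -0.02, 0.07], [0.563, -0.039, 0.068], [0.56, -0.06, 0.065], [0.556, -0.082, 0.062]]
2 lin [[-9.1, -0.6, 20.6], [-8.6, 0.6, 20.9]]
rot [[0.0, -0.0, -0.0], [-0.0, 0.0, 0.0]]
path [[0.556, -0.082, 0.062], [0.578, -0.084, 0.058], [0.599, -0.086, 0.052]]
2 lin [[-0.4, 18.5, 0.2], [0.4, 16.5, -0.2]]
rot [[-0.002, -0.001, 0.001], [0.002, 0.001, -0.001]]
path [[0.599, -0.086, 0.052], [0.602, -0.067, 0.052], [0.603, -0.051, 0.052]]
```

Emit:
{"api": "step_arm", "payload": {"linear": [[4, 0, -11], [5, 0, -11], [4.3, 1.3, 1.5], [2.4, -1, -0.4], [-0.8, -15.4, 2.4], [0.4, -17.2, 1.8], [1.6, -19.0, 1.1], [2.7, -20.8, 0.4], [3.9, -22.6, -0.3], [0, 0, 0]], "delta_rot": [[0, -0.022, 0.0], [0, -0.027, 0], [0, -0.034, 0.0], [0, -0.036, 0], [0, 0, 0], [0, 0, 0], [0, 0, 0], [0, 0, 0], [0, 0, 0], [0, 0, 0]], "grip": [52, 52, 0, 0, 0, 0, 0, 0, 0, 0]}}

```text
time_s: 27.6
tcp_pos: [0.558, -0.085, 0.0654]
ee_rot: [[-0.587, 0.094, 0.804], [0.054, 0.996, -0.078], [-0.808, -0.002, -0.589]]
wrist_force: [-0.1, -1.1, 0.7]
gripper_width: 0.007
gripper_force: 0.0
```

```bash
cat > lug3.py <<'E'
from lug import *
import sys
np.set_printoptions(precision=4,suppress=True)
p,R,q=now();t=Rz(np.radians(YW)).T@(p-.037*R[:,2]-S)
print("t",q["time_s"],"tip seat",t,"yaw",np.degrees(np.arctan2(R[1,1],R[0,1]))-90,"F",np.array(q["wrist_force"]).round(1),"w",q["gripper_width"])
if len(sys.argv)>1:
    w=list(map(float,sys.argv[1:4]));P,Q=tip(*w,lean=54);plan(p,R,P,Q,mm=float(sys.argv[4]))
print("fwd,left,up",*[(R.T@Rz(np.radians(YW))@v).round(3) for v in np.eye(3)])
E
python3 lug3.py -.026 -.095 .030 20
```

```text
t 27.6 tip seat [-0.0674 -0.0977  0.0432] yaw -5.4152114862168474 F [-0.1 -1.1  0.7] w 0.0067581065270841244
3 linear [[-4.6, 1.1, 13.7], [-4.6, 1.0, 13.7], [-4.6, 1.0, 13.7]] rot [-0.002, -0.0006, -0.0004]
fwd,left,up [-0.589  0.006  0.808] [ 0.001  1.    -0.006] [-0.808 -0.002 -0.589]
```

Emit:
{"api": "step_arm", "payload": {"linear": [[-4.6, 0.5, 13.7], [-4.6, 0.5, 13.7], [-4.6, 0.5, 13.7], [0, 5, 0], [0, 5, 0], [0, 3, 0], [0, 3, 0]], "delta_rot": [[-0.002, 0, 0], [-0.002, 0, 0], [-0.002, 0, 0], [0, 0, 0], [0, 0, 0], [0, 0, 0], [0, 0, 0]], "grip": [0, 0, 0, 0, 0, 0, 0]}}

```text
time_s: 28.48
tcp_pos: [0.5998, -0.0696, 0.053]
ee_rot: [[-0.587, 0.087, 0.805], [0.052, 0.996, -0.07], [-0.808, 0.001, -0.589]]
wrist_force: [0.1, -0.1, -0.1]
gripper_width: 0.004
gripper_force: 0.0
```

```bash
python3 lug3.py
python3 - <<'E'
from kin import *
s=capture("scene");im=s["img"][285:310,292:325].astype(int);m=(im[:,:,2]-im[:,:,0])>40;ys,xs=np.nonzero(m);print(xs.min()+292,xs.max()+292,xs.mean()+292)
E
```

```text
t 28.475 tip seat [-0.027  -0.0789  0.0308] yaw -5.0154374805327535 F [ 0.1 -0.1 -0.1] w 0.004235416905030599
fwd,left,up [-0.589 -0.001  0.808] [-0.     1.     0.002] [-0.808  0.001 -0.589]
299 304 301.1818181818182
```

Not touching yet; continue left.

Emit:
{"api": "step_arm", "payload": {"linear": [[0, 2, 0], [0, 2, 0], [0, 2, 0], [0, 2, 0], [0, 2, 0]], "delta_rot": [[0, 0, 0], [0, 0, 0], [0, 0, 0], [0, 0, 0], [0, 0, 0]], "grip": [0, 0, 0, 0, 0]}}

```text
time_s: 29.15
tcp_pos: [0.6011, -0.0601, 0.0529]
ee_rot: [[-0.587, 0.088, 0.805], [0.053, 0.996, -0.07], [-0.808, 0.001, -0.589]]
wrist_force: [-1.4, -2.7, 2.4]
gripper_width: 0.004
gripper_force: 1.3
```

```bash
python3 lug3.py
```

```text
t 29.15 tip seat [-0.0267 -0.0693  0.0307] yaw -5.039745860811934 F [-1.4 -2.7  2.4] w 0.0036345884794159213
fwd,left,up [-0.589 -0.001  0.808] [0.    1.    0.001] [-0.808  0.001 -0.589]
```

Emit:
{"api": "step_arm", "payload": {"linear": [[0, 2, 0], [0, 2, 0], [0, 2, 0], [0, 1, 0]], "delta_rot": [[0, 0, 0], [0, 0, 0], [0, 0, 0], [0, 0, 0]], "grip": [0, 0, 0, 0]}}

```text
time_s: 29.65
tcp_pos: [0.6017, -0.0528, 0.0529]
ee_rot: [[-0.587, 0.087, 0.805], [0.052, 0.996, -0.07], [-0.808, 0.001, -0.589]]
wrist_force: [-1.0, -3.3, 2.4]
gripper_width: 0.004
gripper_force: 1.3
```

Emit:
{"api": "step_arm", "payload": {"linear": [[0, 1, 0], [0, 1, 0], [0, 1, 0]], "delta_rot": [[0, 0, 0], [0, 0, 0], [0, 0, 0]], "grip": [0, 0, 0]}}

```text
time_s: 30.02
tcp_pos: [0.602, -0.05, 0.0529]
ee_rot: [[-0.587, 0.087, 0.805], [0.052, 0.996, -0.07], [-0.808, 0.001, -0.589]]
wrist_force: [-1.9, -2.0, 2.6]
gripper_width: 0.007
gripper_force: 1.3
```

```bash
python3 lug3.py
```

```text
t 30.025 tip seat [-0.0267 -0.0592  0.0307] yaw -5.0140215225957405 F [-1.9 -2.   2.6] w 0.00662844142146522
fwd,left,up [-0.589 -0.002  0.808] [-0.     1.     0.002] [-0.808  0.001 -0.589]
```

Emit:
{"api": "step_arm", "payload": {"linear": [[0, 1, 0], [0, 1, 0]], "delta_rot": [[0, 0, 0], [0, 0, 0]], "grip": [0, 0]}}

```text
time_s: 30.28
tcp_pos: [0.6021, -0.048, 0.0529]
ee_rot: [[-0.587, 0.087, 0.805], [0.052, 0.996, -0.07], [-0.808, 0.001, -0.589]]
wrist_force: [-1.0, -1.9, 2.3]
gripper_width: 0.005
gripper_force: 1.3
```

Emit:
{"api": "step_arm", "payload": {"linear": [[0, 1, 0], [0, 1, 0]], "delta_rot": [[0, 0, 0], [0, 0, 0]], "grip": [0, 0]}}

```text
time_s: 30.52
tcp_pos: [0.6023, -0.046, 0.0529]
ee_rot: [[-0.587, 0.087, 0.805], [0.052, 0.996, -0.07], [-0.808, 0.001, -0.589]]
wrist_force: [0.1, -2.3, 1.3]
gripper_width: 0.007
gripper_force: 1.3
```

```bash
python3 lug3.py
```

```text
t 30.525 tip seat [-0.0267 -0.0552  0.0307] yaw -5.016679110456536 F [ 0.1 -2.3  1.3] w 0.006950932182886261
fwd,left,up [-0.589 -0.001  0.808] [-0.     1.     0.002] [-0.808  0.001 -0.589]
```

Run:
```python
from lug import *
np.set_printoptions(precision=4,suppress=True)
s=capture("scene");im=s["img"][285:310,292:325].astype(int);m=(im[:,:,2]-im[:,:,0])>40;ys,xs=np.nonzero(m);print(xs.min()+292,xs.max()+292,xs.mean()+292)
a=s["img"][280:340,285:355];cv2.imwrite("pics/j1.png",np.clip(cv2.resize(a,(700,600),interpolation=cv2.INTER_CUBIC)[:,:,::-1].astype(float)*1.5,0,255).astype(np.uint8))
```

```text
308 313 310.6666666666667
```

View pics/j1.png

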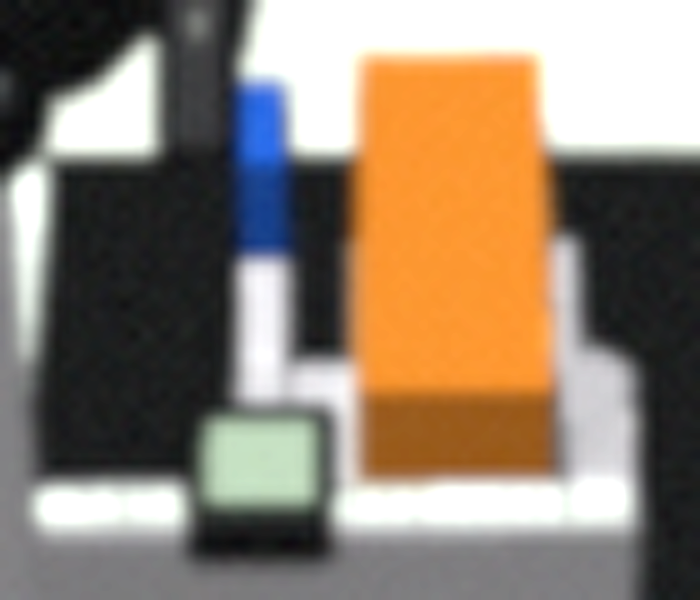

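Crop: the lug at (265,170) has moved about 20 mm, the jaw is at the block's left side (350), and a sliver remains between the block (552) and the fixed jaw (565). I'll keep pushing until resistance rises.

Emit:
{"api": "step_arm", "payload": {"linear": [[0, 1, 0], [0, 0.7, 0]], "delta_rot": [[0, 0, 0], [0, 0, 0]], "grip": [0, 0]}}

```text
time_s: 30.82
tcp_pos: [0.6024, -0.0447, 0.0529]
ee_rot: [[-0.587, 0.088, 0.805], [0.053, 0.996, -0.071], [-0.808, 0.001, -0.589]]
wrist_force: [-2.4, -5.0, 2.2]
gripper_width: 0.007
gripper_force: 2.6
```

Emit:
{"api": "step_arm", "payload": {"linear": [[0, 0.7, 0], [0, 0.6, 0]], "delta_rot": [[0, 0, 0], [0, 0, 0]], "grip": [0, 0]}}

```text
time_s: 31.08
tcp_pos: [0.6025, -0.0435, 0.0529]
ee_rot: [[-0.587, 0.089, 0.805], [0.053, 0.996, -0.071], [-0.808, 0.001, -0.589]]
wrist_force: [-2.8, -4.4, 1.8]
gripper_width: 0.008
gripper_force: 2.5
```

Emit:
{"api": "step_arm", "payload": {"linear": [[0, 0.7, 0], [0, 0.6, 0]], "delta_rot": [[0, 0, 0], [0, 0, 0]], "grip": [0, 0]}}

```text
time_s: 31.32
tcp_pos: [0.6026, -0.0427, 0.0529]
ee_rot: [[-0.587, 0.089, 0.805], [0.053, 0.996, -0.072], [-0.808, 0.001, -0.59]]
wrist_force: [-4.8, -9.3, 3.6]
gripper_width: 0.008
gripper_force: 4.4
```

Emit:
{"api": "step_arm", "payload": {"linear": [[0, 0.6, 0], [0, 0, 0]], "delta_rot": [[0, 0, 0], [0, 0, 0]], "grip": [0, 0]}}

```text
time_s: 31.58
tcp_pos: [0.6026, -0.0426, 0.0529]
ee_rot: [[-0.587, 0.091, 0.804], [0.054, 0.996, -0.073], [-0.808, 0.001, -0.59]]
wrist_force: [-5.4, -8.7, 3.9]
gripper_width: 0.01
gripper_force: 4.7
```

Emit:
{"api": "step_arm", "payload": {"linear": [[0, 0.8, 0], [0, 0.7, 0], [0, 0, 0]], "delta_rot": [[0, 0, 0], [0, 0, 0], [0, 0, 0]], "grip": [0, 0, 0]}}

```text
time_s: 31.95
tcp_pos: [0.6026, -0.0426, 0.0528]
ee_rot: [[-0.588, 0.094, 0.804], [0.056, 0.996, -0.075], [-0.807, 0.001, -0.59]]
wrist_force: [-9.2, -14.6, 5.7]
gripper_width: 0.007
gripper_force: 7.7
```

```bash
python3 lug3.py
python3 - <<'E'
from kin import *
s=capture("scene");im=s["img"].astype(float)
E=[]
for r in range(320,327):
    f=im[r,312:350];print(r,(f[:,0]-f[:,2]).astype(int).tolist()) if r==323 else 0
f=im[323,312:350].mean(1);print(f.astype(int).tolist())
E
```

```text
t 31.95 tip seat [-0.0267 -0.0516  0.0307] yaw -5.366003620276402 F [ -9.2 -14.6   5.7] w 0.007307954540732467
fwd,left,up [-0.59   0.005  0.807] [ 0.003  1.    -0.003] [-0.807  0.001 -0.59 ]
323 [2, 3, 2, 2, 1, 2, 1, -1, 0, 11, 36, 70, 81, 83, 82, 83, 81, 86, 84, 84, 84, 83, 83, 86, 82, 84, 83, 82, 72, 40, 12, 2, -2, -1, -2, -1, -1, 0]
[135, 133, 135, 135, 133, 124, 89, 80, 124, 125, 95, 68, 62, 60, 61, 61, 62, 59, 61, 60, 60, 60, 61, 59, 60, 60, 60, 62, 67, 95, 122, 135, 139, 139, 142, 135, 98, 47]
```

Emit:
{"api": "step_arm", "payload": {"linear": [[0, -3, 0], [0, -6, 0], [0, -9, 0], [0, -6, -12], [0, 0, -20], [0, 0, -20], [0, 0, -20], [0, 0, 0]], "delta_rot": [[0, 0, 0], [0, 0, 0], [0, 0, 0], [0, 0, 0], [0, 0, 0], [0, 0, 0], [0, 0, 0], [0, 0, 0]], "grip": [0, 0, 0, 0, 0, 0, 0, 0]}}

```text
time_s: 33.0
tcp_pos: [0.5428, -0.0584, 0.0966]
ee_rot: [[-0.585, 0.086, 0.806], [0.05, 0.996, -0.07], [-0.81, -0.001, -0.587]]
wrist_force: [0.1, -0.4, 0.5]
gripper_width: 0.006
gripper_force: 0.0
```

```bash
python3 lug3.py
python3 - <<'E'
from kin import *
s=capture("scene");t=capture("top")
a=cv2.resize(s["img"][275:345,290:360],(480,480),interpolation=cv2.INTER_CUBIC)[:,:,::-1];b=cv2.resize(t["img"][155:245,305:365],(320,480),interpolation=cv2.INTER_CUBIC)[:,:,::-1]
cv2.imwrite("pics/end.png",np.clip(np.hstack([a,b]).astype(float)*1.5,0,255).astype(np.uint8))
E
```

```text
t 33.0 tip seat [-0.0849 -0.0728  0.0743] yaw -4.938737255969286 F [ 0.1 -0.4  0.5] w 0.006372746963158816
fwd,left,up [-0.587 -0.003  0.81 ] [-0.002  1.     0.002] [-0.81  -0.001 -0.587]
```

View pics/end.png

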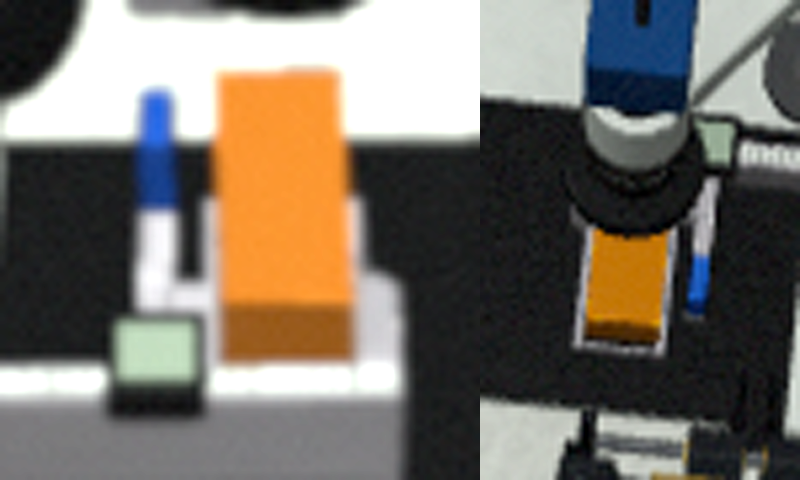

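The standard sits between both jaws (scene crop 220–355) with its end at the beam (y≈360). The jaw touches its left side and the arm is clear.

```bash
python3 -c "
from station import *
print(finish_job())"
```

```text
the job is handed in; nothing more can be done
None
```

The amber standard is wrung onto the platen against the beam and snug between the jaws. The arm is backed off, and the job was handed in at about 33 s; no verdict came back, and I did not re-check the bystanders afterwards.

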